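Unlock the spanner stand and stow the spanners in the drawer

TASK

Stow the combination spanners in the drawer: first pull the sprung retaining comb of the sloping stand out by its knob to its stop, then lift every combination spanner off its peg and lay it in the open drawer of the low chest, together with the combination spanner that was left lying on the bench. With all of them in the drawer, push the comb fully home again so that the hook spanner that stays on its peg is locked in, and push the drawer fully shut; leave everything else where it is.

Things in the scene. Friction and masses are not known exactly. Their poses are not given: they have to be found in the camera images.
- spanner_a: combination spanner, bare steel, 140 mm long, 12 mm thick, 150 g: ring (36 mm outside, 23 mm hole) centred 52 mm from the middle at +x, open jaw (35 mm wide) at -x, shank 16 mm wide, 10 mm thick from x = -36 to +36 mm. Origin: mid-length, on the underside; x along it, z through its thickness. Hangs on a peg of the stand, ring upmost; absent from some starts
- spanner_b: combination spanner, bare steel, 140 mm long, 12 mm thick, 150 g: ring (36 mm outside, 23 mm hole) centred 52 mm from the middle at +x, open jaw (35 mm wide) at -x, shank 16 mm wide, 10 mm thick from x = -36 to +36 mm. Origin: mid-length, on the underside; x along it, z through its thickness. Hangs on a peg of the stand, ring upmost; absent from some starts
- spanner_c: combination spanner, bare steel, 140 mm long, 12 mm thick, 150 g: ring (36 mm outside, 23 mm hole) centred 52 mm from the middle at +x, open jaw (35 mm wide) at -x, shank 16 mm wide, 10 mm thick from x = -36 to +36 mm. Origin: mid-length, on the underside; x along it, z through its thickness. Hangs on a peg of the stand, ring upmost; absent from some starts
- spanner_d: combination spanner, bare steel, 140 mm long, 12 mm thick, 150 g: ring (36 mm outside, 23 mm hole) centred 52 mm from the middle at +x, open jaw (35 mm wide) at -x, shank 16 mm wide, 10 mm thick from x = -36 to +36 mm. Origin: mid-length, on the underside; x along it, z through its thickness. Lies on the bench
- stand: fixed dark steel tool stand, 400 mm wide (y), sloping up away from the robot at 35 degrees (0.61 rad). Origin: on the bench, mid-foot; x away from the robot, z up. Point u up the slope, y across and n out at right angles: x = -90 + 0.82u - 0.573n, z = 34 + 0.573u + 0.82n (mm). Hung tools lie at n = 0 on two bars (u 23-49, 126-170); open between, down to a panel at n = -28. Tool middles at u = 92
- peg_row (a point): foot (n = 0) of the middle of the row of four steel pegs, u = 150, 10 mm thick, standing 20 mm out of the slope, at y = -126, -42, 42, 126 mm of the stand. A tool hangs with its ring on a peg, shank straight down the slope; lift it 22 mm or more at right angles to the slope to clear the peg
- comb (a joint): slide of the flat aluminium retaining comb along the stand's +y, m: 0 = fully home (four teeth lie over the rings and lock the tools in), 0.042 = pulled out to its stop (teeth midway between the pegs). A spring pulls it home but a friction brake holds it where it is left: out takes 10 to 13 N, home 3 to 6 N. Teeth 22 mm wide, at n = 25..32, reaching down to u = 116; gaps 62 mm
- comb_knob (a point): centre of the comb's red knob, a block 24 mm wide along the slide (stand's y), 22 mm along the slope and 36 mm high at right angles to it (18 mm either way), at the left (+y) end of the comb, clear on both sides. Moves with the comb
- drawer_in (a point): point on the drawer's inner floor, at the middle of the front wall's inside; moves with the drawer; x points into the chest, z up. Inside 225 mm (x) by 258 mm (y), side walls 46 mm high above the floor. Only the part pulled out (local x from 0 to the opening less 6 mm) is open above; the chest's top, 68 mm above this floor, covers the rest
- drawer (a joint): opening of the drawer in m: 0 = fully shut, 0.189 = fully open; it starts about 0.18 open, slides along the chest's own -x (towards the robot) and moves easily (1 to 2 N)
- drawer_handle (a point): middle of the drawer's bar handle (120 mm long along y, bar 35 mm in front of the drawer front), 52 mm above the bench; moves with the drawer
- chest_front (a point): middle of the front edge of the top of a low grey steel chest with one drawer (270 deep, 300 wide, 90 mm high, fixed), 90 mm above the bench; x points to the chest's back, y to its left. The drawer front stands 15 mm before this point when shut
- hook_spanner: hook spanner, dark steel, 120 mm long, with the same ring as the others but a curved hook to one side instead of the open jaw; hangs on one of the four pegs and must stay there. Origin: as for the spanners
- screwdriver: screwdriver with a black handle, 140 mm, lying on the bench; to be left alone. Origin: middle, underside
- oil_can: plain steel can, 85 mm high, 60 mm across, standing on the bench; to be left alone. Origin: middle of its underside
There are look-alikes about, which are no part of the job. What is shaped like the spanner_c but orange or yellow is not meant.

How it is judged:
By the outcome, as a careful person would: the job done as asked, in the order asked, and still so for the second after the job is handed in, with the robot touching nothing.
Of spanner_a, spanner_b, spanner_c only 2 to 3 are there at a start; the rules pass over those that are not, and their reading is None.
At some moment in a run one of spanner_d may be knocked a few centimetres aside while the robot is not near it.
Once in a run the grip may slacken for a moment while it holds something.
It also fails if it takes over 210 s, if anything falls off the work surface, if the arm or the gripper's body presses on something with over 40 N, if the wrist force passes 120 N, or if a joint passes its speed limit or range.

ROBOT

A 7-joint arm with a two-finger parallel gripper is mounted at the origin on the work surface. World frame = base frame: x ahead of the robot, y to its left, z up, the work surface at z = 0. Lengths are in m, angles in rad, forces in N, time in s.
With the tool pointing down it reaches from about 0.4 to 0.85 m from the base axis. Payload 4.5 kg.
Tool frame: the origin (TCP) lies on the centre line of the jaws, within the pads' length; the fingertips stand 17 mm ahead of it and the grasp point (between the pads) lies 2 mm behind it; z points along the fingers, y is the line along which they close (so a half turn about z gives the same grasp; the last joint's range is limited). The gripper opens to 88 mm and grips with 3 to 60 N. Pads are 18 mm wide; open, the fingers measure 123 mm over their backs; the gripper's body (75 mm by 187 mm) begins 45 mm behind the grasp point.
Start: joints at [-1.205, 0.689, -0.195, 1.565, 0.157, 0.902, -0.215], TCP at [0.204, 0.591, 0.256] pointing down, gripper open.
Joint ranges: [-3.01, 3.01], [-0.46, 2.08], [-1.47, 1.51], [0.13, 2.56], [-1, 4.14], [0.04, 2.09], [-2.66, 2.66]. Speed limits (rad/s): [2.57, 2.57, 3.14, 3.14, 3.14, 3.14, 3.14].

INTERFACE

Orientations are given as a rotation vector (axis times angle).
In Python, from bench import robot gives the robot as it stands.
- The arm moves only by the tool drive_tool, never from a script. Its argument "plan" is a list of rows, each a list of 7 numbers: the finger opening in cm, from 0 to 8.81, then the shift along the tool's x, y, z in cm, then the turn, a rotation vector about the tool's x, y, z in degrees. In form: [[claw, x, y, z, rx, ry, rz], ...]. A call has 1 to 5 rows; each row is the pose to reach, as a shift and turn from the pose commanded when the call began, along the tool's axes at that moment; what a row does not reach only later rows make up. A row lasts 1/8 s, in which the tool goes at most 62.5 mm and 10.7 degrees, less where a joint would pass 70% of its speed; a pose out of reach is approached as far as the arm can. A call with a gripper value outside its range is refused whole. The fingers move at their own pace and stop on an object; "squeeze" is the grip in N (left out, the last holds). Time passes only in rows, so rows that repeat a pose let the fingers close. It gives the time, the measured TCP pose, the force, the opening and the grip force at its end, in the units of the state.
- robot.read_state(): the state, without advancing time (a new reading comes with each control period).
- robot.get_image(name): name is "scene" or "side" or "wrist"; returns a dict with "frame" (420x560x3 uint8, red, green, blue), "fx", "fy", "cx", "cy" (pixels), "eye" and "orientation" of the camera in the world. Camera axes: x right, y down, z forward; pixel columns grow to the right and rows downward; lengths in m; the calibration is good to about 2 mm. A picture is of the moment at which its call begins. There is no depth.
- robot.close_job(): hands the job in; it is judged then, once.
The state is a dict: "time": time; "joints": joint angles; "joint_velocities": joint speeds; "tau": joint torques, N m; "position": TCP position; "tool_rot": TCP orientation; "ft_force": force on the tool from outside, world axes, zero at the start; "moment": the same for the moment, N m; "width": finger opening in m; "gripper_force": force on a finger pad.
Only numpy, scipy, OpenCV 4.12 (cv2) and the standard library are available. Lean on these libraries where they do the work, as an engineer would, in place of code of your own. Each camera call takes 0.05 s, during which the arm holds its last target. There are 200 camera calls.

## Working session

There is one attempt and no reset: what is moved stays moved. The work goes in short steps, Python scripts to look and compute and a tool call to move; the robot and the scene stay as the last step left them, time stands still between calls to the robot, and variables do not carry over. Pictures are saved under pics/ and viewed, at most 14 in all, crops included, and the job is handed in when it is done.

Besides the shell and the picture viewer there is one more tool, called after "Call:" as name([rows], argument=value, ...), one row to a line, values as JSON. drive_tool: Moves the arm, as the interface text tells. Its arguments: {"type":"object","properties":{"plan":{"type":"array","items":{"type":"array","items":{"type":"number"}}},"squeeze":{"type":"number"}},"required":["plan"]}

```bash
ls; mkdir -p pics; cat > h.py <<'E'
import numpy as np, cv2
from scipy.spatial.transform import Rotation as R
from bench import robot
def shot(n,f=None):
    im=robot.get_image(n)
    if f: cv2.imwrite('pics/'+f,cv2.cvtColor(im['frame'],cv2.COLOR_RGB2BGR))
    return im
def rot(o):
    o=np.array(o,float)
    return R.from_matrix(o) if o.shape==(3,3) else (R.from_rotvec(o) if o.size==3 else R.from_quat(o))
def ray(im,u,v):
    d=rot(im['orientation']).apply([(u-im['cx'])/im['fx'],(v-im['cy'])/im['fy'],1]); return np.array(im['eye']),d
def onz(im,u,v,z):
    e,d=ray(im,u,v); return e+d*(z-e[2])/d[2]
def tri(a,pa,b,pb):
    e1,d1=ray(a,*pa); e2,d2=ray(b,*pb)
    s=np.linalg.lstsq(np.c_[d1,-d2],e2-e1,rcond=None)[0]
    p,q=e1+s[0]*d1,e2+s[1]*d2
    return (p+q)/2,np.linalg.norm(p-q)
def proj(im,p):
    c=rot(im['orientation']).inv().apply(np.array(p)-im['eye']); return np.array([im['fx']*c[0]/c[2]+im['cx'],im['fy']*c[1]/c[2]+im['cy']])
E
python3 - <<'E'
from h import *
np.set_printoptions(precision=4,suppress=True)
s=robot.read_state(); print(s)
for n in('scene','side','wrist'):
    im=shot(n,n+'0.png'); print(n,im['fx'],im['fy'],im['cx'],im['cy'],im['eye'],im['orientation'])
E
```

```text
pics
{'time': 0.0, 'joints': array([-1.2052,  0.69  , -0.1945,  1.5663,  0.1573,  0.9025, -0.2151]), 'joint_velocities': array([-0.0005,  0.0004,  0.0003, -0.0017,  0.0007,  0.0015, -0.0024]), 'tau': array([  0.0009, -52.7574,  -1.2671, -15.3426,  -0.0528,   0.0067,
         0.0002]), 'position': array([0.2034, 0.5904, 0.2549]), 'tool_rot': array([-0.5186, -3.0983,  0.0028]), 'ft_force': array([-0.0587, -0.9491, -0.8366]), 'moment': array([ 0.0041,  0.0149, -0.0325]), 'gripper_force': 0.0, 'width': 0.08847489149067171}
scene 524.9155309017527 524.9155309017527 264.31562861280355 213.04928982695634 [ 1.5045 -0.3154  1.3441] [-2.0394 -1.5049  0.5651]
side 524.2043546877885 524.2043546877885 285.1452794008725 212.56214750452756 [-0.1586 -0.8086  0.8477] [-2.073   0.7829 -0.4218]
wrist 299.12399662822656 299.12399662822656 275.60283686506375 216.65843196419183 [0.1403 0.6138 0.3832] [2.3769 1.6957 0.2191]
```

View pics/scene0.png

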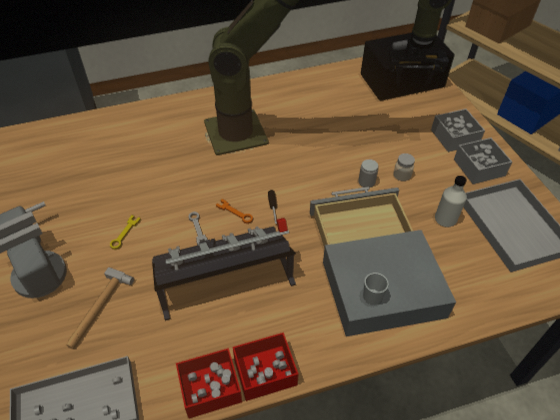

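View pics/side0.png

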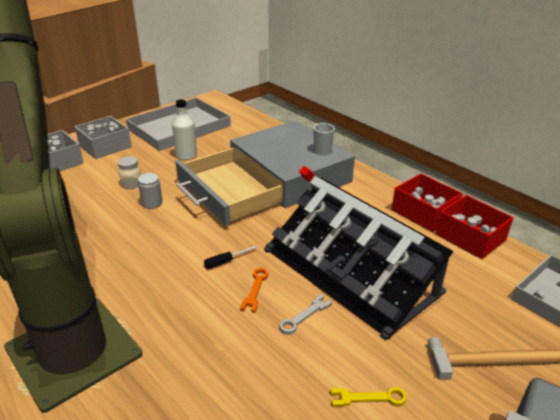

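Scene: stand centre (225,260), red knob (282,225), drawer open (360,220), steel spanner on bench (198,228). Side: steel spanner on bench (305,315), hung tools at (300,225), (325,240), dark hook (350,260), (388,275), knob (306,174); look-alikes are orange (255,290) and yellow (368,396).

```bash
python3 - <<'E'
import cv2
a=cv2.imread('pics/side0.png'); b=cv2.imread('pics/scene0.png')
cv2.imwrite('pics/c1.png',cv2.resize(a[160:345,245:460],None,fx=3.2,fy=3.2,interpolation=cv2.INTER_CUBIC))
cv2.imwrite('pics/c2.png',cv2.resize(b[180:330,145:320],None,fx=4,fy=4,interpolation=cv2.INTER_CUBIC)[:600])
cv2.imwrite('pics/c3.png',cv2.resize(a[100:230,170:360],None,fx=4,fy=4,interpolation=cv2.INTER_CUBIC))
E
```

```text
(no output)
```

View pics/c1.png

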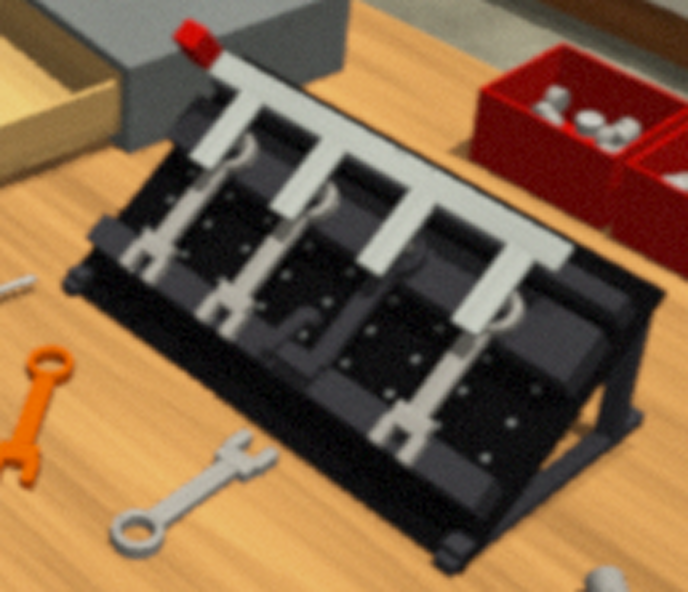

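View pics/c2.png

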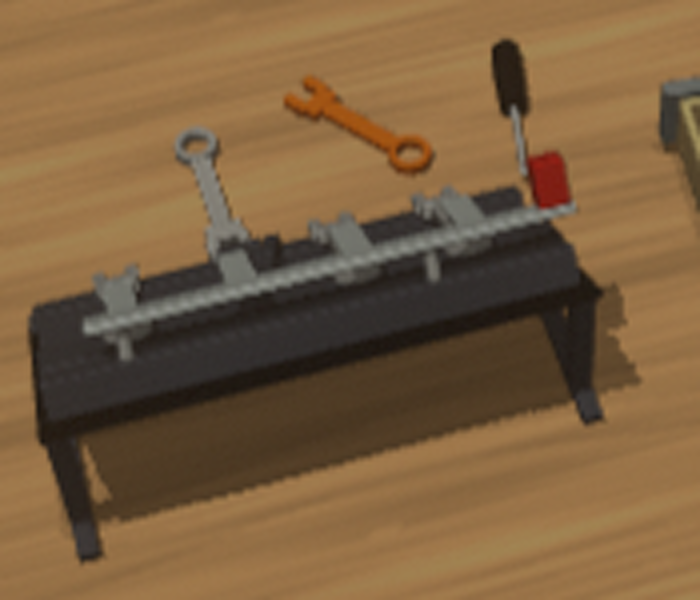

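View pics/c3.png

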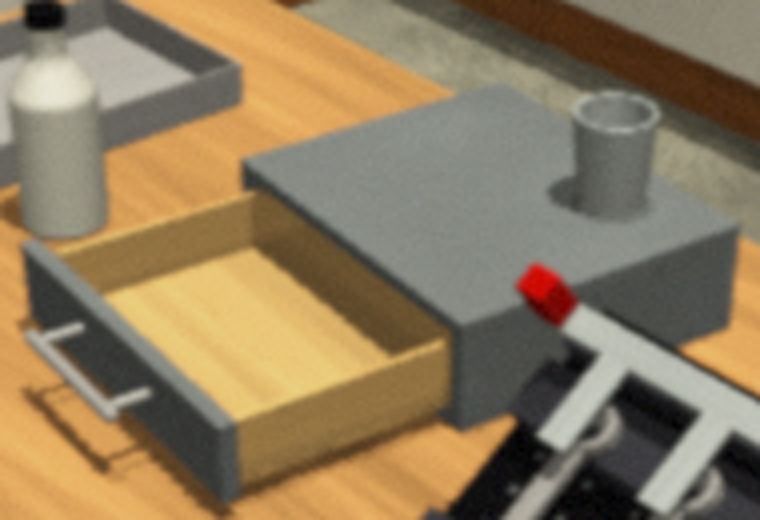

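c1 shows the spanners on pegs 1, 2 and 4 from the left and the dark hook spanner on peg 3, with tooth tips at c1 (203,164), (287,212), (371,268), (467,327). The steel bench spanner has its ring at (137,532); orange lies at (30,415). c2 and c3 show the same objects, with chest front corners at c3 (245,162) and (462,328) and handle ends at (28,332) and (112,412).

```bash
cat > m.py <<'E'
from h import *
np.set_printoptions(precision=4,suppress=True)
def un(u,y,n): return np.array([-.090+.00082*u-.000573*n, y/1000, .034+.000573*u+.00082*n])
def fit2(L,W):
    L,W=np.array(L)[:,:2],np.array(W)[:,:2]; a=L-L.mean(0); b=W-W.mean(0)
    th=np.arctan2((a[:,0]*b[:,1]-a[:,1]*b[:,0]).sum(),(a*b).sum())
    c,s=np.cos(th),np.sin(th); M=np.array([[c,-s],[s,c]]); t=W.mean(0)-M@L.mean(0)
    return th,t,W-(L@M.T+t)
E
python3 - <<'E'
from m import *
import bench
A=shot('side'); B=shot('scene')
c1=lambda x,y:(245+x/3.2,160+y/3.2); c2=lambda x,y:(145+x/4,180+y/4); c3=lambda x,y:(170+x/4,100+y/4)
P=[126,42,-42,-126]
L=[];W=[]
for y,(p) in zip(P,[(203,164),(287,212),(371,268),(467,327)]):
    q=un(116,y,32); L.append(q); W.append(onz(A,*c1(*p),q[2]))
for y,p in zip([126,42,-126],[(142,270),(218,320),(391,450)]):
    q=un(22,y,10); L.append(q); W.append(onz(A,*c1(*p),q[2]))
print('side fit',*fit2(L,W))
L2=[];W2=[]
for y,p in zip([126,42,-126],[(430,194),(328,217),(115,271)]):
    q=un(22,y,10); L2.append(q); W2.append(onz(B,*c2(*p),q[2]))
print('scene fit',*fit2(L2,W2))
def red(im,box):
    f=im['frame'].astype(int); m=(f[...,0]>90)&(f[...,1]<60)&(f[...,2]<60)
    z=np.zeros_like(m); z[box[1]:box[3],box[0]:box[2]]=1; m&=z; v,u=np.nonzero(m); return u.mean(),v.mean()
ka=red(A,(290,160,325,190)); kb=red(B,(265,210,300,240)); print('knob',ka,kb,tri(A,ka,B,kb))
print('d side ring,jaw',onz(A,*c1(137,532),.012),onz(A,*c1(247,455),.012))
print('d scene ring',onz(B,*c2(197,145),.012),onz(B,*c2(230,243),.012))
print('handle',onz(A,*c3(28,332),.052),onz(A,*c3(112,412),.052))
print('chest front',onz(A,*c3(245,162),.09),onz(A,*c3(462,328),.09))
print('chest front scene',onz(B,325,250,.09),onz(B,411,233,.09))
E
```

```text
side fit -0.009960172067919942 [ 0.5922 -0.2063] [[-0.0047 -0.002 ]
 [ 0.0002 -0.0012]
 [-0.0019 -0.0003]
 [-0.0001  0.0003]
 [ 0.0011 -0.001 ]
 [ 0.0048  0.0035]
 [ 0.0005  0.0006]]
scene fit -0.0012852523075380163 [ 0.593  -0.2024] [[ 0.0008 -0.0017]
 [-0.0012  0.0006]
 [ 0.0004  0.0011]]
knob (np.float64(306.6864406779661), np.float64(173.15254237288136)) (np.float64(281.8165137614679), np.float64(224.57798165137615)) (array([ 0.6271, -0.019 ,  0.1844]), np.float64(0.00020261752913923358))
d side ring,jaw [ 0.3649 -0.2449  0.012 ] [ 0.4704 -0.2423  0.012 ]
d scene ring [ 0.376  -0.2393  0.012 ] [ 0.4831 -0.2352  0.012 ]
handle [0.4646 0.3399 0.052 ] [0.4526 0.2159 0.052 ]
chest front [0.6969 0.3893 0.09  ] [0.6621 0.0968 0.09  ]
chest front scene [0.6845 0.0963 0.09  ] [0.7033 0.3644 0.09  ]
```

```bash
cat >> m.py <<'E'
ST=dict(x=.593,y=-.2045,yaw=-.004)
try:
    import json; ST.update(json.load(open('st.json')))
except Exception: pass
def stand(u,y,n):
    p=un(u,y,n); return R.from_euler('z',ST['yaw']).apply(p)+[ST['x'],ST['y'],0]
def Rst(): # tool z=-n, tool y=+stand y
    z=np.array([.573,0,-.82]);z/=np.linalg.norm(z);y=np.array([0,1,0]);x=np.cross(y,z)
    return R.from_euler('z',ST['yaw'])*R.from_matrix(np.c_[x,y,z])
def Rdn(yaw): # tool down, tool y = world y turned by yaw
    return R.from_euler('z',yaw)*R.from_matrix(np.c_[[-1,0,0],[0,1,0],[0,0,-1]])
def go(p,Rt,s=None,frac=(1,)):
    s=s or robot.read_state(); R0=R.from_rotvec(s['tool_rot'])
    d=R0.inv().apply(np.array(p)-s['position'])*100; r=(R0.inv()*Rt).as_rotvec(degrees=True)
    print('go',d.round(2),r.round(1),'|',np.linalg.norm(d).round(1),np.linalg.norm(r).round(1))
E
python3 - <<'E'
from m import *
print(Rst().as_matrix())
go([.42,.28,.32],Rst()); go(stand(110,60,230),Rst())
print(stand(187,184,46))
E
```

```text
[[-0.8197  0.004   0.5728]
 [ 0.0033  1.     -0.0023]
 [-0.5728  0.     -0.8197]]
go [-30.59 -22.33  -6.44] [ -5.8 -34.6 -18.2] | 38.4 39.5
go [-48.34 -61.05  -2.98] [ -5.8 -34.6 -18.2] | 77.9 39.5
[ 0.6307 -0.0206  0.1789]
```

Call:
drive_tool([
  [6, -6, -4.5, -2, 0, 0, 0],
  [6, -12, -9, -3, 0, -5, -3],
  [6, -18, -13.5, -4, -1, -10, -6],
  [6, -24, -18, -5, -2, -16, -9],
  [6, -30, -22, -6.5, -3, -20, -12],
])

```text
time: 0.88
position: [0.378, 0.3362, 0.3097]
tool_rot: [0.163, 2.782, -0.008]
ft_force: [1.8, 0.8, 0.9]
width: 0.0601
gripper_force: 0.0
```

```bash
python3 - <<'E'
from m import *
s=robot.read_state();print(s['position'],s['joints'])
go(stand(110,60,230),Rst())
E
```

```text
[0.378  0.3362 0.3097] [-1.0043  0.3964 -0.0065  2.0608  0.585   0.5942 -0.0307]
go [-12.33 -46.78   6.39] [ -2.2 -14.6  -6. ] | 48.8 15.9
```

Call:
drive_tool([
  [6, -2, -6, 1, 0, -3, -1],
  [6, -4, -12, 2, 0, -6, -2],
  [6, -6, -18, 3, 0, -9, -3],
  [6, -8, -24, 4, 0, -12, -4],
  [6, -10, -30, 5, -1, -13, -5],
])

```text
time: 1.5
position: [0.4369, 0.1284, 0.3004]
tool_rot: [0.074, 2.585, -0.06]
ft_force: [0.9, -0.4, -0.1]
width: 0.0599
gripper_force: 0.0
```

```bash
python3 - <<'E'
from m import *
s=robot.read_state();print(s['position'],s['joints'])
go(stand(110,60,230),Rst())
E
```

```text
[0.4369 0.1284 0.3004] [-0.8226  0.3311  0.2591  2.4421  1.7809  0.2725 -0.8109]
go [ -2.43 -26.97   4.14] [-3.3 -3.1 -2. ] | 27.4 5.0
```

Call:
drive_tool([
  [6, -1, -5, 2, 0, 0, 0],
  [6, -2, -10, 4, 0, -1, 0],
  [6, -2, -15, 6, -1, -2, -1],
  [6, -2, -20, 8, -2, -2, -1],
  [6, -2, -25, 9, -2, -2, -2],
])

```text
time: 2.12
position: [0.4828, -0.0857, 0.2496]
tool_rot: [0.017, 2.553, -0.03]
ft_force: [0.8, 0.3, 0.6]
width: 0.0601
gripper_force: 0.0
```

Call:
drive_tool([
  [6, 0, 0, 0, 0, 0, 0],
  [6, 0, 0, 0, 0, 0, 0],
])

```text
time: 2.38
position: [0.4818, -0.0852, 0.2498]
tool_rot: [0.021, 2.555, -0.033]
ft_force: [-0.1, 0.7, 0.4]
width: 0.0599
gripper_force: 0.0
```

```bash
python3 - <<'E'
from m import *
s=robot.read_state();print(s['position'],s['joints'])
go(stand(110,60,170),Rst())
W=shot('wrist','w1.png'); print(W['eye'],W['orientation'])
import pickle; pickle.dump(W,open('w1.pkl','wb'))
for y in(126,42,-42,-126): print(proj(W,stand(144,y,12)),proj(W,stand(22,y,12)))
print(proj(W,stand(187,184,46)))
E
```

```text
[ 0.4818 -0.0852  0.2498] [ 0.2731  0.4804 -0.2628  2.4868  2.8748  0.4153 -1.2348]
go [-0.49 -5.83  2.06] [-1.5 -1.3 -0.3] | 6.2 2.0
[ 0.3548 -0.0795  0.3197] [1.7229 1.6993 0.7461]
[285.3112 241.9871] [285.7411 123.7386]
[207.9212 241.6486] [200.8628 124.2569]
[131.5858 241.3146] [117.2521 124.7674]
[ 56.2835 240.9852] [ 34.8808 125.2704]
[343.5663 294.1582]
```

View pics/w1.png

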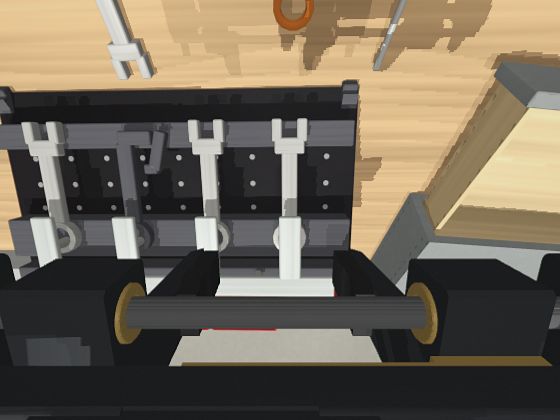

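Wrist: steel spanners with jaw tips at (43,123), (207,122), (289,120), the dark hook at (127,135), bench spanner d at (120,45), and the knob hidden behind the gripper with red at (240,330).

```bash
python3 - <<'E'
from m import *
import pickle; W=pickle.load(open('w1.pkl','rb'))
L=[];P=[]
for y,(a,b) in {126:((289,120),(287,237)),42:((207,122),(210,236.5)),-126:((43,123),(62,237))}.items():
    for u,p in((22,a),(144,b)):
        q=un(u,y,12);L.append(q);P.append(onz(W,*p,q[2]))
print(*fit2(L,P)); print(np.array(P))
for p in((108,10),(120,45),(123,75),(150,73)): print(onz(W,*p,.012))
print('knob bottom left red',onz(W,205,329,.16),onz(W,275,329,.16))
E
```

```text
-0.001010367465314768 [ 0.5874 -0.1984] [[ 0.002  -0.0027]
 [-0.0028 -0.0044]
 [ 0.0033  0.0008]
 [-0.0034 -0.0021]
 [ 0.0028  0.004 ]
 [-0.002   0.0044]]
[[ 0.5106 -0.075   0.0564]
 [ 0.6059 -0.0768  0.1264]
 [ 0.5119 -0.1556  0.0564]
 [ 0.6052 -0.1586  0.1264]
 [ 0.5112 -0.3203  0.0564]
 [ 0.6065 -0.3201  0.1264]]
[ 0.4281 -0.2346  0.012 ]
[ 0.4563 -0.2357  0.012 ]
[ 0.4842 -0.2442  0.012 ]
[ 0.4827 -0.2158  0.012 ]
knob bottom left red [ 0.776  -0.1923  0.16  ] [ 0.7733 -0.0928  0.16  ]
```

```bash
echo '{"x":0.590,"y":-0.2025,"yaw":-0.004}'>st.json; python3 - <<'E'
from m import *
go([.591,-.019,.236],Rst()); go([.625,-.019,.187],Rst())
E
```

```text
go [-8.25  6.7   7.03] [-1.4 -1.3 -0.1] | 12.7 1.9
go [-8.37  6.86 12.99] [-1.4 -1.3 -0.1] | 16.9 1.9
```

Call:
drive_tool([
  [8.5, -3, 2.2, 2, -1, -1, 0],
  [8.5, -5.5, 4.5, 4, -1.4, -1.3, 0],
  [8.5, -8.2, 6.7, 6, -1.4, -1.3, 0],
  [8.5, -8.2, 6.7, 6.5, -1.4, -1.3, 0],
  [8.5, -8.2, 6.7, 7, -1.4, -1.3, 0],
])

```text
time: 3.05
position: [0.5896, -0.0182, 0.2354]
tool_rot: [0.005, 2.533, -0.0]
ft_force: [-1.0, 0.2, 0.7]
width: 0.0848
gripper_force: 0.0
```

```bash
python3 - <<'E'
from m import *
s=robot.read_state();print(s['position'],s['joints'])
go([.625,-.019,.187],Rst())
W=shot('wrist','w2.png'); A=shot('side')
print(proj(A,s['position']))
a=A['frame'][100:240,230:400,::-1]; a=cv2.resize(a,None,fx=2.8,fy=3); b=W['frame'][:,:,::-1][140:,150:420]
h=min(a.shape[0],280); cv2.imwrite('pics/w2.png',np.hstack([cv2.resize(a,(400,420)),cv2.resize(b,(390,420))]))
E
```

```text
[ 0.5896 -0.0182  0.2354] [ 0.0393  0.5801 -0.1631  2.2558  2.7244  0.3254 -1.2055]
go [-0.14 -0.07  5.99] [ 0.1 -0.1 -0. ] | 6.0 0.1
[295.7345 159.7432]
```

View pics/w2.png

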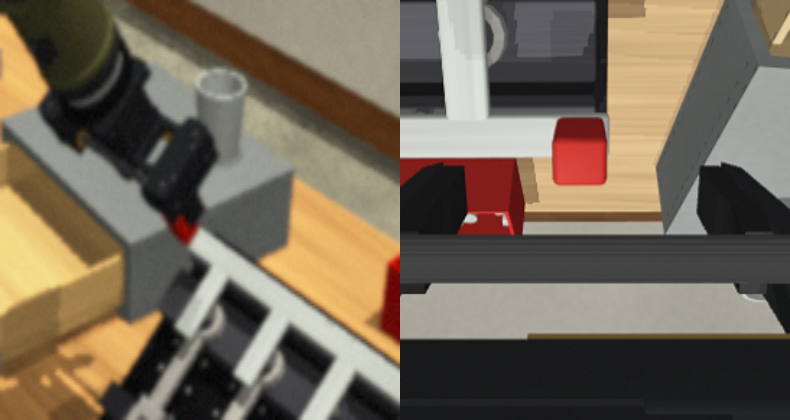

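Knob is at composed (580,150), midway between fingers (465) and (700); side shows the gripper just above it.

Call:
drive_tool([
  [8.5, -0.1, 0, 2, 0, 0, 0],
  [8.5, -0.1, 0, 4, 0, 0, 0],
  [8.5, -0.1, 0, 5.8, 0, 0, 0],
  [8.5, -0.1, 0, 5.8, 0, 0, 0],
  [2.2, -0.1, 0, 5.8, 0, 0, 0],
], squeeze=20)

```text
time: 3.78
position: [0.6238, -0.0211, 0.1887]
tool_rot: [0.01, 2.533, -0.002]
ft_force: [-0.6, 0.3, -0.2]
width: 0.077
gripper_force: 0.0
```

Call:
drive_tool([
  [2, 0, 0, 0, 0, 0, 0],
  [2, 0, 0, 0, 0, 0, 0],
  [2, 0, 0, 0, 0, 0, 0],
  [2, 0, 0, 0, 0, 0, 0],
])

```text
time: 4.28
position: [0.6244, -0.0209, 0.1888]
tool_rot: [0.01, 2.532, -0.002]
ft_force: [0.1, 0.2, -0.1]
width: 0.037
gripper_force: 0.0
```

Call:
drive_tool([
  [2, 0, 0, 0, 0, 0, 0],
  [2, 0, 0, 0, 0, 0, 0],
  [2, 0, 0.6, 0, 0, 0, 0],
  [2, 0, 1.4, 0, 0, 0, 0],
  [2, 0, 2.4, 0, 0, 0, 0],
])

```text
time: 4.9
position: [0.6245, -0.0044, 0.1885]
tool_rot: [0.024, 2.531, -0.015]
ft_force: [-0.0, -11.5, -0.4]
width: 0.0235
gripper_force: 20.3
```

Call:
drive_tool([
  [2, 0, 0.8, 0, 0, 0, 0],
  [2, 0, 1.4, 0, 0, 0, 0],
  [2, 0, 1.8, 0, 0, 0, 0],
  [2, 0, 2.0, 0, 0, 0, 0],
  [2, 0, 2.0, 0, 0, 0, 0],
])

```text
time: 5.52
position: [0.6244, 0.0157, 0.1885]
tool_rot: [0.023, 2.532, -0.015]
ft_force: [-2.1, -11.5, 0.7]
width: 0.0238
gripper_force: 20.2
```

Call:
drive_tool([
  [2, 0, 0.3, 0, 0, 0, 0],
  [2, 0, 0.6, 0, 0, 0, 0],
  [2, 0, 0.8, 0, 0, 0, 0],
  [2, 0, 0.8, 0, 0, 0, 0],
])

```text
time: 6.02
position: [0.6244, 0.0232, 0.1885]
tool_rot: [0.024, 2.532, -0.015]
ft_force: [-1.6, -12.5, 0.4]
width: 0.0244
gripper_force: 20.2
```

Call:
drive_tool([
  [2, 0, 0.3, 0, 0, 0, 0],
  [2, 0, 0.5, 0, 0, 0, 0],
  [2, 0, 0.5, 0, 0, 0, 0],
])

```text
time: 6.4
position: [0.6245, 0.0234, 0.1884]
tool_rot: [0.032, 2.531, -0.023]
ft_force: [-2.2, -18.8, 0.7]
width: 0.0243
gripper_force: 20.2
```

At the stop (force 18.8 N, no further travel). Relax, release and withdraw.

Call:
drive_tool([
  [2, 0, -0.5, 0, 0, 0, 0],
  [6, 0, -0.5, 0, 0, 0, 0],
  [6, 0, -0.5, 0, 0, 0, 0],
  [6, 0, -0.5, 0, 0, 0, 0],
  [6, 0, -0.5, 0, 0, 0, 0],
])

```text
time: 7.02
position: [0.6248, 0.032, 0.1887]
tool_rot: [0.009, 2.532, -0.0]
ft_force: [0.3, 0.2, -0.3]
width: 0.0597
gripper_force: 0.0
```

Call:
drive_tool([
  [6, 0, 0, -2, 0, 0, 0],
  [6, 0, 0, -4, 0, 0, 0],
  [6, 0, 0, -6, 0, 0, 0],
  [6, 0, 0, -8, 0, 0, 0],
  [6, 0, 0, -9, 0, 0, 0],
])

```text
time: 7.65
position: [0.5729, 0.0319, 0.2633]
tool_rot: [0.009, 2.531, -0.001]
ft_force: [-0.2, -1.3, 0.6]
width: 0.0597
gripper_force: 0.0
```

```bash
python3 - <<'E'
from m import *
s=robot.read_state();print(s['position'],s['joints'])
go(stand(92,126,130),Rst());go(stand(92,126,14),Rst());print(stand(92,126,14))
E
```

```text
[0.5729 0.0319 0.2633] [-0.154   0.5062 -0.0645  2.2744  2.5796  0.2812 -1.1887]
go [  9.8  -10.86   1.67] [-0.   0.  -0.2] | 14.7 0.2
go [  9.8  -10.85  13.27] [-0.   0.  -0.2] | 19.7 0.2
[ 0.5679 -0.0764  0.0982]
```

Call:
drive_tool([
  [6, 2, -2.2, 0, 0, 0, 0],
  [6, 4, -4.4, 0.5, 0, 0, 0],
  [6, 6, -6.6, 1, 0, 0, 0],
  [6, 8, -8.8, 2, 0, 0, 0],
  [6, 9.8, -10.9, 3, 0, 0, 0],
])

```text
time: 8.28
position: [0.5092, -0.0776, 0.181]
tool_rot: [0.011, 2.532, -0.001]
ft_force: [0.5, -0.3, -0.4]
width: 0.0599
gripper_force: 0.0
```

Call:
drive_tool([
  [5, 0, 0, 0, 0, 0, 0],
  [5, 0, 0, 0, 0, 0, 0],
])

```text
time: 8.52
position: [0.51, -0.0762, 0.182]
tool_rot: [0.009, 2.531, -0.001]
ft_force: [-0.0, -0.1, 0.5]
width: 0.0499
gripper_force: 0.0
```

```bash
python3 - <<'E'
from m import *
s=robot.read_state();print(s['position'],s['joints'])
go(stand(92,126,14),Rst())
W=shot('wrist','w3.png')
for u in (22,60,92,144): print(proj(W,stand(u,126,12)),proj(W,stand(u,42,12)))
f=W['frame'].astype(int); g=f.min(2)
for v in range(40,260,15):
    r=g[v,:]>125
    sat=(f[v].max(1)-f[v].min(1))<35
    m=(r&sat).astype(int); e=np.diff(np.r_[0,m,0]); a=np.nonzero(e==1)[0]; b=np.nonzero(e==-1)[0]
    print(v,[(int(x),int(y)) for x,y in zip(a,b) if y-x>3])
E
```

```text
[ 0.51   -0.0762  0.182 ] [ 0.269   0.6975 -0.2956  2.5025  2.9234  0.6647 -1.2636]
go [ 0.06  0.01 10.19] [-0.   0.  -0.2] | 10.2 0.2
[273.4797 132.1516] [161.2299 132.4963]
[273.7123 182.7428] [166.175  183.0475]
[273.8936 222.162 ] [170.0282 222.4372]
[274.1631 280.776 ] [175.7579 281.0097]
40 [(35, 75), (394, 401)]
55 [(40, 53), (74, 86), (386, 395)]
70 [(50, 62), (82, 94)]
85 []
100 []
115 []
130 [(143, 153), (176, 187), (252, 265), (286, 298)]
145 [(143, 156), (176, 189), (252, 265), (285, 298)]
160 [(148, 187), (256, 295)]
175 [(42, 48), (88, 94), (134, 141), (160, 180), (182, 187), (227, 233), (266, 285), (320, 325)]
190 [(161, 181), (266, 285)]
205 [(49, 54), (94, 98), (138, 144), (163, 182), (185, 189), (228, 234), (266, 285), (318, 325)]
220 [(165, 184), (266, 285)]
235 [(166, 185), (267, 285)]
250 [(168, 186), (267, 285)]
```

View pics/w3.png

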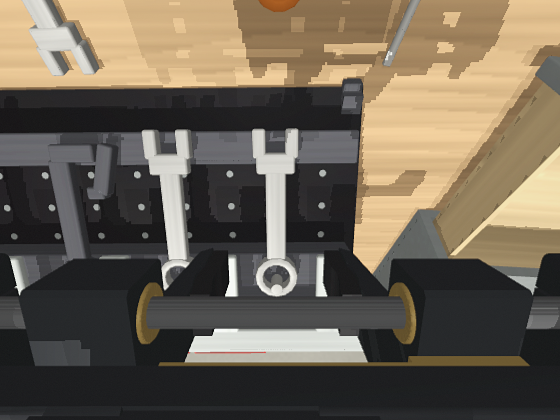

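Spanner 1's shank is centred at column 275.5 (predicted 273.8), ring (276,278). Descend and grip.

Call:
drive_tool([
  [5, 0, 0.1, 3, 0, 0, 0],
  [5, 0, 0.15, 6, 0, 0, 0],
  [5, 0, 0.15, 9, 0, 0, 0],
  [5, 0, 0.15, 10.2, 0, 0, 0],
  [3, 0, 0.15, 10.2, 0, 0, 0],
], squeeze=40)

```text
time: 9.2
position: [0.5679, -0.0751, 0.0982]
tool_rot: [0.009, 2.532, -0.001]
ft_force: [-0.8, -0.1, -0.3]
width: 0.0417
gripper_force: 0.0
```

Call:
drive_tool([
  [1, 0, 0, 0, 0, 0, 0],
  [1, 0, 0, 0, 0, 0, 0],
  [1, 0, 0, 0, 0, 0, 0],
  [1, 0, 0, 0, 0, 0, 0],
  [1, 0, 0, 0, 0, 0, 0],
])

```text
time: 9.82
position: [0.5674, -0.076, 0.0987]
tool_rot: [0.01, 2.531, -0.002]
ft_force: [-2.4, 0.3, 6.7]
width: 0.0154
gripper_force: 40.0
```

Call:
drive_tool([
  [1, 0, 0, -2, 0, 0, 0],
  [1, 0, 0, -4, 0, 0, 0],
  [1, 0, 0, -6, 0, 0, 0],
  [1, 0, 0, -9, 0, 0, 0],
  [1, 0, 0, -12, 0, 0, 0],
])

```text
time: 10.45
position: [0.4978, -0.0754, 0.1966]
tool_rot: [0.01, 2.534, -0.001]
ft_force: [0.3, 0.0, -2.3]
width: 0.0154
gripper_force: 40.0
```

```bash
python3 - <<'E'
from m import *
s=robot.read_state();print(s['position'],s['width'],s['gripper_force'],s['joints'])
go([.561,.257,.28],Rdn(-.115))
E
```

```text
[ 0.4978 -0.0754  0.1966] 0.015424985564731914 39.99327778816223 [ 0.2733  0.6534 -0.3009  2.5234  2.9163  0.6391 -1.266 ]
go [-9.71 33.3  -3.35] [ 2.  34.8  5.9] | 34.8 35.3
```

Call:
drive_tool([
  [1, -2, 5, -2, 0, 7, 1],
  [1, -4, 10, -3, 0, 14, 2],
  [1, -6, 16, -4, 1, 21, 3],
  [1, -8, 22, -4, 1, 28, 5],
  [1, -9.7, 28, -3.4, 2, 34.8, 5.9],
])

```text
time: 11.08
position: [0.5436, -0.0381, 0.2311]
tool_rot: [0.105, 2.693, -0.179]
ft_force: [0.7, 0.3, -1.5]
width: 0.0155
gripper_force: 40.0
```

Call:
drive_tool([
  [1, 0, 2.5, 0, 0, 0, 0],
  [1, 0, 5, 0, 0, 0, 0],
  [1, 0, 5, 0, 0, 0, 0],
  [1, 0, 5, 0, 0, 0, 0],
])

```text
time: 11.58
position: [0.5488, 0.0104, 0.2256]
tool_rot: [0.106, 2.692, -0.18]
ft_force: [0.5, 0.2, -2.0]
width: 0.0157
gripper_force: 40.0
```

```bash
python3 - <<'E'
from m import *
s=robot.read_state();print(s['position'],s['width'],s['gripper_force'],s['joints'])
go([.561,.257,.28],Rdn(-.115))
W=shot('wrist','w4.png')
import pickle; pickle.dump(W,open('w4.pkl','wb'))
E
```

```text
[0.5488 0.0104 0.2256] 0.015677311824174082 39.998822808265686 [ 0.0519  0.5816 -0.4453  2.2101  1.6018  0.4954 -0.29  ]
go [-2.32 23.91 -7.89] [-6.  25.7  2.1] | 25.3 26.5
```

View pics/w4.png

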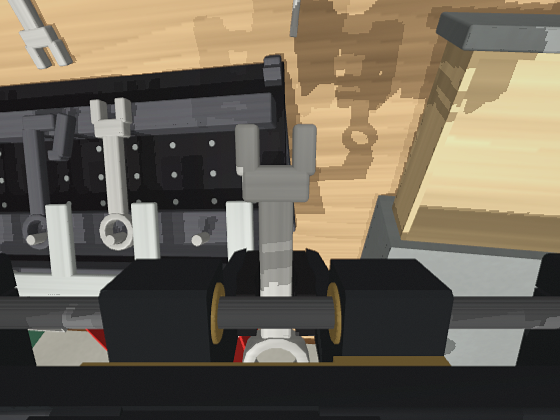

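Spanner 1 is held at (276,180), its peg free at (197,240) and the drawer at upper right. Carry on to the drawer.

Call:
drive_tool([
  [1, -0.5, 4, -1.5, -1, 5, 0],
  [1, -1, 9, -3, -2, 10, 0.5],
  [1, -1.5, 14, -5, -4, 16, 1],
  [1, -2, 19, -7, -5, 21, 1.5],
  [1, -2.3, 24, -8, -6, 25.7, 2],
])

```text
time: 12.25
position: [0.5612, 0.2306, 0.2777]
tool_rot: [-0.186, -3.135, -0.001]
ft_force: [1.2, 0.6, -2.7]
width: 0.0156
gripper_force: 40.0
```

Call:
drive_tool([
  [1, 0, 0, 0, 0, 0, 0],
  [1, 0, 0, 0, 0, 0, 0],
])

```text
time: 12.5
position: [0.5597, 0.2298, 0.276]
tool_rot: [0.179, 3.136, -0.004]
ft_force: [-0.6, -0.6, -1.6]
width: 0.0156
gripper_force: 40.0
```

```bash
python3 - <<'E'
from m import *
s=robot.read_state();print(s['position'],s['width'],s['gripper_force'],s['joints'])
go([.561,.257,.28],Rdn(-.115))
E
```

```text
[0.5597 0.2298 0.276 ] 0.015614693675329402 39.99905169010162 [-0.0932  0.708  -0.6828  1.5892  0.503   1.0276  0.5325]
go [ 0.18  2.71 -0.4 ] [-0.2  0.1  0.1] | 2.7 0.2
```

```bash
python3 - <<'E'
from m import *
W=shot('wrist','w5.png')
import pickle; pickle.dump(W,open('w5.pkl','wb'))
E
```

```text
(no output)
```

View pics/w5.png

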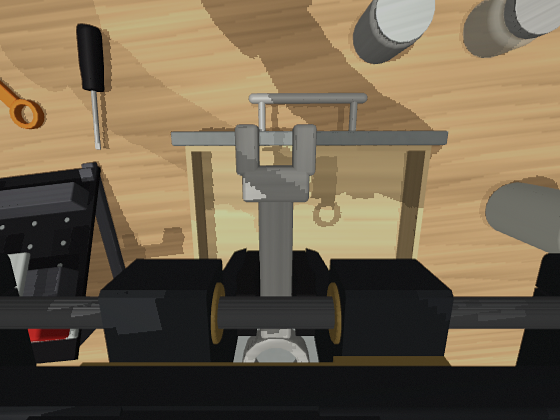

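Handle bar runs (250,98)-(366,98), drawer front at row 133 from 171 to 447, and floor edges at columns ~213 and ~403; the drawer is empty apart from the shadow.

```bash
python3 - <<'E'
from m import *
import pickle; W=pickle.load(open('w5.pkl','rb')); print(W['eye'])
a,b=onz(W,250,98.5,.052),onz(W,366,98.5,.052); print('handle',a,b,(a+b)/2,np.linalg.norm(a-b),np.arctan2(-(b-a)[0],(b-a)[1]))
for v in(155,): print('floor',onz(W,213,v,.022),onz(W,403,v,.022))
print('wall top',onz(W,191,150,.068),onz(W,426,150,.068))
for z in(.068,.078,.085): print('front',onz(W,171,145,z),onz(W,447,145,z),onz(W,171,131,z))
B=shot('scene'); A=shot('side')
def edges(im,x0,x1,y0,y1):pass
E
```

```text
[0.4933 0.2393 0.4042]
handle [0.4495 0.2147 0.052 ] [0.4641 0.3416 0.052 ] [0.4568 0.2782 0.052 ] 0.12777538103493244 -0.11462256077916665
floor [0.5062 0.1575 0.022 ] [0.5333 0.3939 0.022 ]
wall top [0.4966 0.1442 0.068 ] [0.5259 0.4003 0.068 ]
front [0.4888 0.1234 0.068 ] [0.5232 0.423  0.068 ] [0.4744 0.1264 0.068 ]
front [0.489  0.1269 0.078 ] [0.5223 0.4175 0.078 ] [0.4749 0.1298 0.078 ]
front [0.4891 0.1293 0.085 ] [0.5217 0.4137 0.085 ] [0.4753 0.1321 0.085 ]
```

```bash
cat >> m.py <<'E'
DY=-.1146; D0=np.array([.5126,.2716,.022])
def drw(x,y,z): return D0+R.from_euler('z',DY).apply([x,y,z])
E
python3 - <<'E'
from m import *
A=shot('side')
p=onz(A,185,157,0); print('bottle base front',p); print('in drawer frame',R.from_euler('z',-DY).apply(p-D0))
for y in(-.09,-.04,.01,.06): print(drw(.087,y,.019))
go(drw(.087,-.09,.06),Rdn(DY)); go(drw(.087,-.09,.021),Rdn(DY))
E
```

```text
bottle base front [0.6123 0.5362 0.    ]
in drawer frame [ 0.0688  0.2743 -0.022 ]
[0.5887 0.1722 0.041 ]
[0.5945 0.2219 0.041 ]
[0.6002 0.2716 0.041 ]
[0.6059 0.3213 0.041 ]
go [-3.52 -5.37 19.47] [-0.1  0.1 -0. ] | 20.5 0.1
go [-3.52 -5.37 23.37] [-0.1  0.1 -0. ] | 24.2 0.1
```

Call:
drive_tool([
  [1, -2, -3, 4, 0, 0, 0],
  [1, -3.5, -5.4, 9, 0, 0, 0],
  [1, -3.5, -5.4, 14, 0, 0, 0],
  [1, -3.5, -5.4, 18, 0, 0, 0],
  [1, -3.5, -5.4, 20, 0, 0, 0],
])

```text
time: 13.32
position: [0.5877, 0.173, 0.0749]
tool_rot: [-0.178, -3.135, 0.002]
ft_force: [0.7, 1.0, -2.3]
width: 0.0155
gripper_force: 40.0
```

```bash
python3 - <<'E'
from m import *
s=robot.read_state();print(s['position'],s['width'],s['ft_force'])
go(drw(.087,-.09,.019),Rdn(DY))
E
```

```text
[0.5877 0.173  0.0749] 0.01549914124301514 [ 0.6973  0.9798 -2.342 ]
go [-0.11 -0.06  3.39] [-0.1 -0.1  0.1] | 3.4 0.1
```

Call:
drive_tool([
  [1, -0.1, 0, 1.5, 0, 0, 0],
  [1, -0.1, 0, 2.7, 0, 0, 0],
  [1, -0.1, 0, 3.3, 0, 0, 0],
  [1, -0.1, 0, 3.3, 0, 0, 0],
])

```text
time: 13.82
position: [0.5899, 0.1746, 0.0441]
tool_rot: [0.177, 3.135, 0.001]
ft_force: [-0.3, -0.2, -2.8]
width: 0.015
gripper_force: 40.0
```

Call:
drive_tool([
  [2.6, 0, 0, 0, 0, 0, 0],
  [2.6, 0, 0, 0, 0, 0, 0],
  [2.6, 0, 0, -1, 0, 0, 0],
  [2.6, 0, 0, -4, 0, 0, 0],
  [2.6, 0, 0, -8, 0, 0, 0],
])

```text
time: 14.45
position: [0.5892, 0.1743, 0.1248]
tool_rot: [0.177, 3.137, 0.0]
ft_force: [0.9, 0.8, 0.9]
width: 0.026
gripper_force: 0.0
```

Call:
drive_tool([
  [4, 0, 0, -3, 0, 0, 0],
  [4, 0, 0, -7, 0, 0, 0],
  [5, 0, 0, -10, 0, 0, 0],
  [5, 0, 0, -12, 0, 0, 0],
])

```text
time: 14.95
position: [0.5898, 0.1747, 0.2466]
tool_rot: [0.177, 3.133, 0.003]
ft_force: [-0.5, 0.1, 0.4]
width: 0.0503
gripper_force: 0.0
```

```bash
python3 - <<'E'
from m import *
s=robot.read_state();print(s['position'],s['width'],s['ft_force'],s['joints'])
go(stand(92,47,150),Rst())
W=shot('wrist','w6.png')
E
```

```text
[0.5898 0.1747 0.2466] 0.05026653555958048 [-0.511   0.1093  0.4297] [ 0.0012  0.7534 -0.6737  1.5963  0.5401  0.981   0.6122]
go [  6.26 -33.91   3.6 ] [ -1.8 -34.7  -6.1] | 34.7 35.3
```

Call:
drive_tool([
  [4.5, 3, -5, -1, 0, -5, -1],
  [4.5, 4.5, -10, -1, 0, -10, -2],
  [4.5, 5.5, -16, 0, 0, -16, -3],
  [4.5, 6, -22, 1, -1, -22, -4],
  [4.5, 6.2, -28, 2, -1, -28, -5],
])

```text
time: 15.62
position: [0.5125, -0.0386, 0.2309]
tool_rot: [0.065, 2.767, -0.079]
ft_force: [-0.0, -0.3, -1.4]
width: 0.0447
gripper_force: 0.0
```

```bash
python3 - <<'E'
from m import *
s=robot.read_state();print(s['position'])
go(stand(92,47,150),Rst());go(stand(92,47,110),Rst())
E
```

```text
[ 0.5125 -0.0386  0.2309]
go [  2.48 -11.65   1.88] [ -3.8 -13.6  -1.4] | 12.1 14.1
go [  1.55 -11.38   5.76] [ -3.8 -13.6  -1.4] | 12.8 14.1
```

Call:
drive_tool([
  [4.5, 0.5, -2.5, 1, -1, -4, 0],
  [4.5, 0.8, -5, 2, -2, -8, -0.5],
  [4.5, 1.2, -8, 4, -3, -12, -1],
  [4.5, 1.5, -11.3, 5, -3.8, -13.6, -1.4],
  [4.5, 1.5, -11.3, 5.5, -3.8, -13.6, -1.4],
])

```text
time: 16.25
position: [0.5085, -0.1601, 0.1758]
tool_rot: [0.025, 2.538, -0.001]
ft_force: [-1.0, 0.5, -0.1]
width: 0.0452
gripper_force: 0.0
```

Call:
drive_tool([
  [4.5, 0, 0, 0, 0, 0, 0],
  [4.5, 0, 0, 0, 0, 0, 0],
  [4.5, 0, 0, 0, 0, 0, 0],
])

```text
time: 16.62
position: [0.5132, -0.1506, 0.1794]
tool_rot: [0.0, 2.532, 0.004]
ft_force: [0.4, -0.9, 0.1]
width: 0.0449
gripper_force: 0.0
```

```bash
cat >> m.py <<'E'
def shank(y,rng=(195,250)):
    "deviation (mm) of bright shank from predicted centre at stand y"
    W=shot('wrist'); g=W['frame'].astype(int); m=(g.min(2)>120)&(g.max(2)-g.min(2)<35)
    out=[]
    for v in range(rng[0],rng[1],8):
        us=np.linspace(0,150,301); P=np.array([proj(W,stand(u,y,11)) for u in us]); i=np.argmin(abs(P[:,1]-v)); c=P[i,0]; k=np.linalg.norm(proj(W,stand(us[i],y+10,11))-P[i])/10
        e=np.diff(np.r_[0,m[v].astype(int),0]); a=np.nonzero(e==1)[0]; b=np.nonzero(e==-1)[0]
        for x,z in zip(a,b):
            if 11*k<z-x<22*k and abs((x+z)/2-c)<25*k: out.append((v,round(us[i]),round(((x+z)/2-.5-c)/k,1)))
    return out
E
python3 - <<'E'
from m import *
s=robot.read_state();print(s['position'])
print(shank(47)); go(stand(92,47,14),Rst())
E
```

```text
[ 0.5132 -0.1506  0.1794]
[(195, 70, np.float64(-2.8)), (203, 76, np.float64(-2.9)), (211, 83, np.float64(-2.9)), (219, 90, np.float64(-2.6)), (227, 96, np.float64(-2.7)), (235, 103, np.float64(-2.7)), (243, 110, np.float64(-2.8))]
go [ 0.17 -0.48  9.77] [ 0.3 -0.   0.1] | 9.8 0.3
```

Call:
drive_tool([
  [4.5, 0.2, -0.7, 2, 0, 0, 0],
  [4.5, 0.2, -0.75, 5, 0, 0, 0],
  [4.5, 0.2, -0.75, 8, 0, 0, 0],
  [4.5, 0.2, -0.75, 9.8, 0, 0, 0],
  [4, 0.2, -0.75, 9.8, 0, 0, 0],
], squeeze=40)

```text
time: 17.3
position: [0.5669, -0.1592, 0.0963]
tool_rot: [0.005, 2.534, 0.005]
ft_force: [0.3, 0.4, 0.6]
width: 0.0404
gripper_force: 0.0
```

Call:
drive_tool([
  [1, 0, 0, 0, 0, 0, 0],
  [1, 0, 0, 0, 0, 0, 0],
  [1, 0, 0, 0, 0, 0, 0],
  [1, 0, 0, 0, 0, 0, 0],
  [1, 0, 0, 0, 0, 0, 0],
])

```text
time: 17.92
position: [0.5664, -0.16, 0.0975]
tool_rot: [0.005, 2.533, 0.003]
ft_force: [-3.3, 0.3, 6.3]
width: 0.0152
gripper_force: 40.0
```

Call:
drive_tool([
  [1, 0, 0, -2, 0, 0, 0],
  [1, 0, 0, -4, 0, 0, 0],
  [1, 0, 0, -7, 0, 0, 0],
  [1, 0, 0, -11, 0, 0, 0],
  [1, 0, 0, -14, 0, 0, 0],
])

```text
time: 18.55
position: [0.4852, -0.1601, 0.2124]
tool_rot: [0.006, 2.535, 0.004]
ft_force: [0.4, -0.4, -1.3]
width: 0.0155
gripper_force: 40.0
```

```bash
python3 - <<'E'
from m import *
s=robot.read_state();print(s['position'],s['width'],s['gripper_force'],s['joints'])
go(drw(.087,-.04,.2),Rdn(DY)); go([.54,.02,.25],Rdn(DY))
E
```

```text
[ 0.4852 -0.1601  0.2124] 0.015540792094051153 39.98742341995239 [ 0.8404  0.6947 -0.8034  2.4397  2.5293  0.5342 -0.6183]
go [-9.32 38.24  5.5 ] [ 2.2 34.7  6.1] | 39.7 35.3
go [-6.55 18.04  0.06] [ 2.2 34.7  6.1] | 19.2 35.3
```

Call:
drive_tool([
  [1, -1, 4, -1.5, 0, 7, 1],
  [1, -2.5, 8, -2.5, 1, 14, 2],
  [1, -4, 12, -3, 1, 21, 3.5],
  [1, -5.5, 16, -3, 2, 28, 5],
  [1, -6.5, 20, -2, 2.2, 34.7, 6],
])

```text
time: 19.18
position: [0.5084, -0.1081, 0.2423]
tool_rot: [0.123, 2.818, -0.144]
ft_force: [0.3, -1.3, -1.2]
width: 0.0154
gripper_force: 40.0
```

```bash
python3 - <<'E'
from m import *
s=robot.read_state();print(s['position'],s['width'],s['gripper_force'],s['joints'])
go(drw(.087,-.04,.2),Rdn(DY))
E
```

```text
[ 0.5084 -0.1081  0.2423] 0.015423342982961887 39.98634338378906 [ 0.4179  0.5266 -0.5295  2.1781  1.164   0.4077  0.4042]
go [-5.24 33.75  0.83] [-4.8 18.5  1.6] | 34.2 19.2
```

Call:
drive_tool([
  [1, 0, 6, -1, -1, 4, 0],
  [1, -1, 12, -1.5, -2, 8, 0.5],
  [1, -2.5, 18, -1, -3, 12, 1],
  [1, -4, 25, 0, -4, 16, 1.5],
  [1, -5.2, 31, 0.8, -4.8, 18.5, 1.6],
])

```text
time: 19.8
position: [0.5893, 0.1876, 0.2254]
tool_rot: [0.18, 3.135, 0.001]
ft_force: [0.6, -1.1, -1.5]
width: 0.0152
gripper_force: 40.0
```

Call:
drive_tool([
  [1, 0, 0, 0, 0, 0, 0],
  [1, 0, 0, 0, 0, 0, 0],
])

```text
time: 20.05
position: [0.588, 0.1856, 0.2254]
tool_rot: [0.178, 3.135, -0.002]
ft_force: [-0.2, 0.7, -1.0]
width: 0.0155
gripper_force: 40.0
```

```bash
python3 - <<'E'
from m import *
s=robot.read_state();print(s['position'],s['width'],s['gripper_force'],s['joints'])
go(drw(.087,-.04,.019),Rdn(DY))
E
```

```text
[0.588  0.1856 0.2254] 0.015473010197937934 39.98745024204254 [ 0.0133  0.8008 -0.7411  1.6089  0.6249  0.9814  0.5229]
go [-0.2   3.7  18.43] [-0.1  0.1  0.1] | 18.8 0.1
```

Call:
drive_tool([
  [1, -0.2, 2, 3, 0, 0, 0],
  [1, -0.2, 3.7, 7, 0, 0, 0],
  [1, -0.2, 3.7, 12, 0, 0, 0],
  [1, -0.2, 3.7, 15, 0, 0, 0],
  [1, -0.2, 3.7, 17, 0, 0, 0],
])

```text
time: 20.68
position: [0.5949, 0.2206, 0.055]
tool_rot: [0.18, 3.134, -0.002]
ft_force: [0.8, 0.6, -0.6]
width: 0.0155
gripper_force: 40.0
```

```bash
python3 - <<'E'
from m import *
s=robot.read_state();print(s['position'],s['width'],s['ft_force'])
go(drw(.087,-.04,.019),Rdn(DY))
E
```

```text
[0.5949 0.2206 0.055 ] 0.015520155097924726 [ 0.7591  0.5948 -0.6011]
go [0.06 0.12 1.4 ] [-0.1  0.1 -0. ] | 1.4 0.1
```

Call:
drive_tool([
  [1, 0, 0.1, 0.8, 0, 0, 0],
  [1, 0, 0.1, 1.2, 0, 0, 0],
  [1, 0, 0.1, 1.2, 0, 0, 0],
  [2.8, 0, 0.1, 1.2, 0, 0, 0],
  [2.8, 0, 0.1, 1.2, 0, 0, 0],
])

```text
time: 21.3
position: [0.596, 0.2246, 0.045]
tool_rot: [0.178, 3.132, 0.003]
ft_force: [0.3, -0.3, -0.7]
width: 0.0278
gripper_force: 0.0
```

Call:
drive_tool([
  [2.8, 0, 0, -1, 0, 0, 0],
  [2.8, 0, 0, -5, 0, 0, 0],
  [4.5, 0, 0, -10, 0, 0, 0],
  [4.5, 0, 0, -16, 0, 0, 0],
  [4.5, 0, 0, -20, 0, 0, 0],
])

```text
time: 21.92
position: [0.5952, 0.2249, 0.2481]
tool_rot: [0.177, 3.13, 0.005]
ft_force: [1.4, -0.0, -0.1]
width: 0.0446
gripper_force: 0.0
```

```bash
python3 - <<'E'
from m import *
s=robot.read_state();print(s['position'],s['width'],s['ft_force'],s['joints'])
go(stand(92,-122,170),Rst()); go([.53,-.0,.25],Rst())
W=shot('wrist'); A=shot('side')
a=cv2.resize(A['frame'][100:340,150:420,::-1],None,fx=1.45,fy=1.75)
cv2.imwrite('pics/w7.png',np.hstack([a[:420],W['frame'][:,120:500,::-1]]))
E
```

```text
[0.5952 0.2249 0.2481] 0.04456955934395306 [ 1.3809 -0.0137 -0.1306] [-0.0463  0.798  -0.7507  1.5275  0.5999  1.0494  0.5097]
go [  5.51 -55.88   1.97] [ -1.7 -34.6  -6.1] | 56.2 35.1
go [  3.94 -23.08  -0.29] [ -1.7 -34.6  -6.1] | 23.4 35.1
```

View pics/w7.png

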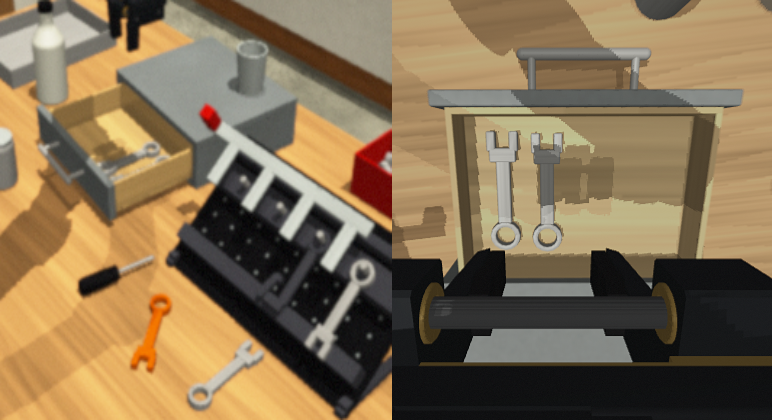

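Both spanners lie flat in the drawer at (503,190) and (546,190). The comb is still out, and pegs 1 and 2 are empty. Next is the spanner on the far right peg.

Call:
drive_tool([
  [4.5, 3, -5, -1, 0, -5, -1],
  [4.5, 4.5, -10, -1, 0, -10, -2],
  [4.5, 5.5, -16, -1, 0, -16, -3],
  [4.5, 6, -22, -1, -1, -22, -4],
  [4.5, 6.2, -28, -0.5, -1, -28, -5],
])

```text
time: 22.65
position: [0.5123, -0.0091, 0.2511]
tool_rot: [0.065, 2.725, -0.05]
ft_force: [0.4, 0.2, -0.0]
width: 0.0451
gripper_force: 0.0
```

```bash
python3 - <<'E'
from m import *
s=robot.read_state();print(s['position'])
go(stand(92,-122,130),Rst())
E
```

```text
[ 0.5123 -0.0091  0.2511]
go [  2.22 -31.37   6.22] [ -2.7 -11.1  -1.7] | 32.1 11.6
```

Call:
drive_tool([
  [4.5, 0.5, -6, 0, -1, -3, 0],
  [4.5, 1, -12, 1, -1, -6, -1],
  [4.5, 1.5, -18, 2, -2, -9, -1],
  [4.5, 2, -24, 4, -2.7, -11, -1.7],
  [4.5, 2.2, -30, 6, -2.7, -11, -1.7],
])

```text
time: 23.28
position: [0.501, -0.2659, 0.2039]
tool_rot: [0.005, 2.534, 0.009]
ft_force: [2.0, 0.5, 0.5]
width: 0.0449
gripper_force: 0.0
```

Call:
drive_tool([
  [4.5, 0, -0.5, 0.5, 0, 0, 0],
  [4.5, 0, -1, 1, 0, 0, 0],
  [4.5, 0, -1, 1, 0, 0, 0],
])

```text
time: 23.65
position: [0.5094, -0.2719, 0.1972]
tool_rot: [-0.001, 2.533, 0.008]
ft_force: [-0.0, -0.7, 0.7]
width: 0.0452
gripper_force: 0.0
```

```bash
python3 - <<'E'
from m import *
s=robot.read_state();print(s['position'],s['joints'])
print(shank(-122)); go(stand(92,-122,14),Rst())
E
```

```text
[ 0.5094 -0.2719  0.1972] [ 1.0289  0.7596 -0.727   2.2203  2.5799  0.2794 -0.3977]
[(195, 81, np.float64(-1.7)), (203, 88, np.float64(-1.6)), (211, 94, np.float64(-1.6)), (219, 102, np.float64(-1.5)), (227, 108, np.float64(-1.5)), (235, 116, np.float64(-1.4)), (243, 123, np.float64(-1.8))]
go [ 0.95 -5.35 11.4 ] [ 0.5 -0.1  0.1] | 12.6 0.5
```

Call:
drive_tool([
  [4.5, 0.5, -2.5, 0.5, 0, 0, 0],
  [4.5, 1, -5.5, 2, 0, 0, 0],
  [4.5, 1, -5.5, 3, 0, 0, 0],
  [4.5, 1, -5.5, 3, 0, 0, 0],
])

```text
time: 24.2
position: [0.5184, -0.3259, 0.1664]
tool_rot: [-0.001, 2.533, 0.01]
ft_force: [0.7, 1.2, 0.6]
width: 0.0452
gripper_force: 0.0
```

```bash
python3 - <<'E'
from m import *
s=robot.read_state();print(s['position'],s['joints'])
print(shank(-122)); go(stand(92,-122,14),Rst())
E
```

```text
[ 0.5184 -0.3259  0.1664] [ 1.0787  0.8413 -0.6808  2.116   2.6348  0.2109 -0.3394]
[(195, 65, np.float64(-2.1)), (203, 71, np.float64(-2.1)), (211, 77, np.float64(-2.1)), (219, 83, np.float64(-2.1)), (227, 90, np.float64(-2.1)), (235, 96, np.float64(-2.1)), (243, 102, np.float64(-2.1))]
go [-0.08  0.08  8.41] [ 0.5 -0.1  0.1] | 8.4 0.6
```

Call:
drive_tool([
  [4.5, -0.1, -0.15, 2.5, 0.5, 0, 0],
  [4.5, -0.1, -0.15, 5, 0.5, 0, 0],
  [4.5, -0.1, -0.15, 7.5, 0.5, 0, 0],
  [4.5, -0.1, -0.15, 8.4, 0.5, 0, 0],
  [4, -0.1, -0.15, 8.4, 0.5, 0, 0],
], squeeze=40)

```text
time: 24.88
position: [0.5667, -0.3287, 0.0983]
tool_rot: [0.005, 2.533, -0.004]
ft_force: [-0.8, -0.1, 0.8]
width: 0.0406
gripper_force: 0.0
```

Call:
drive_tool([
  [1, 0, 0, 0, 0, 0, 0],
  [1, 0, 0, 0, 0, 0, 0],
  [1, 0, 0, 0, 0, 0, 0],
  [1, 0, 0, 0, 0, 0, 0],
  [1, 0, 0, 0, 0, 0, 0],
])

```text
time: 25.5
position: [0.5663, -0.3295, 0.0986]
tool_rot: [0.005, 2.533, -0.005]
ft_force: [-4.6, 0.7, 5.7]
width: 0.0157
gripper_force: 40.0
```

Call:
drive_tool([
  [1, 0, 0, -2, 0, 0, 0],
  [1, 0, 0, -4, 0, 0, 0],
  [1, 0, 0, -7, 0, 0, 0],
  [1, 0, 0, -10, 0, 0, 0],
  [1, 0, 0, -14, 0, 0, 0],
])

```text
time: 26.12
position: [0.4849, -0.3291, 0.2141]
tool_rot: [0.007, 2.534, -0.005]
ft_force: [0.3, -0.7, -0.6]
width: 0.0154
gripper_force: 39.9
```

```bash
python3 - <<'E'
from m import *
s=robot.read_state();print(s['position'],s['width'],s['gripper_force'],s['joints'])
go(drw(.087,.01,.2),Rdn(DY)); go([.52,-.05,.25],Rdn(DY))
E
```

```text
[ 0.4849 -0.3291  0.2141] 0.015379557279218806 39.92031276226044 [ 1.1406  0.7254 -0.6903  2.1554  2.6224  0.1301 -0.3455]
go [-9.68 60.14  5.6 ] [ 1.8 34.8  6. ] | 61.2 35.3
go [-4.82 27.92 -1.1 ] [ 1.8 34.8  6. ] | 28.4 35.3
```

Call:
drive_tool([
  [1, -0.5, 5, -1.5, 0, 7, 1],
  [1, -1.5, 10, -2.5, 1, 14, 2],
  [1, -3, 16, -3, 1, 21, 3.5],
  [1, -4.5, 22, -3, 2, 28, 5],
  [1, -5, 28, -2, 1.8, 34.7, 6],
])

```text
time: 26.75
position: [0.5144, -0.2684, 0.2403]
tool_rot: [0.126, 2.74, -0.131]
ft_force: [-0.3, -0.8, -1.5]
width: 0.0156
gripper_force: 39.9
```

```bash
python3 - <<'E'
from m import *
s=robot.read_state();print(s['position'],s['width'],s['gripper_force'],s['joints'])
go(drw(.087,.01,.2),Rdn(DY)); go([.53,-.05,.25],Rdn(DY))
E
```

```text
[ 0.5144 -0.2684  0.2403] 0.015593587197427613 39.918113350868225 [ 0.88    0.6253 -0.704   2.0738  1.2391  0.3778  0.7007]
go [-3.4  54.59 -0.95] [-4.1 23.   1.3] | 54.7 23.4
go [-0.29 21.75 -2.68] [-4.1 23.   1.3] | 21.9 23.4
```

Call:
drive_tool([
  [1, 0, 5, -1, -1, 6, 0],
  [1, 0, 11, -2, -2, 12, 0.5],
  [1, 0, 16, -2.5, -3, 18, 1],
  [1, -0.5, 22, -2.5, -4, 23, 1.3],
  [1, -1, 28, -2.5, -4, 23, 1.3],
])

```text
time: 27.38
position: [0.5455, 0.0121, 0.2463]
tool_rot: [0.182, 3.133, -0.002]
ft_force: [0.6, 0.0, -1.6]
width: 0.0153
gripper_force: 39.9
```

```bash
python3 - <<'E'
from m import *
s=robot.read_state();print(s['position'],s['width'],s['gripper_force'])
go(drw(.087,.01,.2),Rdn(DY))
E
```

```text
[0.5455 0.0121 0.2463] 0.015332560396630404 39.919095039367676
go [-2.41 26.41  2.41] [-0.1  0.2 -0.1] | 26.6 0.2
```

Call:
drive_tool([
  [1, -0.5, 6, 0, 0, 0, 0],
  [1, -1, 12, 0, 0, 0, 0],
  [1, -2, 18, 0, 0, 0, 0],
  [1, -2.4, 24, 1, 0, 0, 0],
  [1, -2.4, 26.4, 2.4, 0, 0, 0],
])

```text
time: 28.0
position: [0.5974, 0.2756, 0.2228]
tool_rot: [0.171, 3.133, 0.004]
ft_force: [-1.3, 0.1, -0.3]
width: 0.0157
gripper_force: 39.9
```

Call:
drive_tool([
  [1, 0, 0, 4, 0, 0, 0],
  [1, 0, 0, 8, 0, 0, 0],
  [1, 0, 0, 12, 0, 0, 0],
  [1, 0, 0, 14, 0, 0, 0],
  [1, 0, 0, 14, 0, 0, 0],
])

```text
time: 28.62
position: [0.598, 0.2701, 0.0811]
tool_rot: [0.177, 3.136, -0.004]
ft_force: [-0.1, 0.5, -1.8]
width: 0.0158
gripper_force: 39.9
```

```bash
python3 - <<'E'
from m import *
s=robot.read_state();print(s['position'],s['width'],s['ft_force'])
go(drw(.087,.01,.019),Rdn(DY))
E
```

```text
[0.598  0.2701 0.0811] 0.015818892169555655 [-0.1368  0.5272 -1.8316]
go [-0.2   0.19  4.01] [-0.1  0.   0.1] | 4.0 0.2
```

Call:
drive_tool([
  [1, -0.2, 0.2, 2, 0, 0, 0],
  [1, -0.2, 0.2, 3.3, 0, 0, 0],
  [1, -0.2, 0.2, 3.8, 0, 0, 0],
  [1, -0.2, 0.2, 3.8, 0, 0, 0],
  [2.8, -0.2, 0.2, 3.8, 0, 0, 0],
])

```text
time: 29.25
position: [0.601, 0.2731, 0.0441]
tool_rot: [0.177, 3.134, -0.001]
ft_force: [-0.1, -0.6, -0.6]
width: 0.0237
gripper_force: 0.0
```

Call:
drive_tool([
  [2.8, 0, 0, 0, 0, 0, 0],
  [2.8, 0, 0, -1, 0, 0, 0],
  [4.5, 0, 0, -6, 0, 0, 0],
  [4.5, 0, 0, -12, 0, 0, 0],
  [4.5, 0, 0, -18, 0, 0, 0],
])

```text
time: 29.88
position: [0.6002, 0.273, 0.2263]
tool_rot: [0.176, 3.134, -0.001]
ft_force: [1.3, 0.3, 0.1]
width: 0.045
gripper_force: 0.0
```

```bash
python3 - <<'E'
from m import *
s=robot.read_state();print(s['position'],s['width'],s['ft_force'])
# bench spanner by grey mask on side and scene
A=shot('side');B=shot('scene')
for n,im,box in(('side',A,(240,280,345,350)),('scene',B,(170,195,240,246))):
    f=im['frame'].astype(int); m=((f.max(2)-f.min(2)<30)&(f.min(2)>80)).astype(np.uint8); z=np.zeros_like(m); z[box[1]:box[3],box[0]:box[2]]=1; m*=z
    k,l,st,c=cv2.connectedComponentsWithStats(m)
    i=1+np.argmax(st[1:,4]); v,u=np.nonzero(l==i); P=np.array([onz(im,a,b,.009)[:2] for a,b in zip(u,v)])
    w,V=np.linalg.eigh(np.cov(P.T)); d=V[:,1]*np.sign(V[0,1]); t=(P-P.mean(0))@d; print(n,st[i],P.mean(0),d,t.min(),t.max(),P.mean(0)+d*(t.min()+t.max())/2)
go([.43,-.235,.2],Rdn(0))
E
```

```text
[0.6002 0.273  0.2263] 0.04497795286261485 [1.297  0.2771 0.1067]
side [280 295  51  39 426] [ 0.4185 -0.241 ] [0.9993 0.0385] -0.07022865537262822 0.06972379508658887 [ 0.4182 -0.241 ]
scene [189 212  18  33 165] [ 0.4247 -0.2395] [0.9999 0.015 ] -0.07061299409391109 0.06411737498419691 [ 0.4215 -0.2395]
go [ 11.45 -52.79   2.62] [ 0.5  0.7 -6.5] | 54.1 6.5
```

Call:
drive_tool([
  [4.5, 3, -5, -1, 0, 0, -1],
  [4.5, 5, -11, -1, 0, 0, -2],
  [4.5, 7, -17, -1, 0, 0, -3],
  [4.5, 8, -23, -1, 0, 0, -4],
  [4.5, 9, -29, -1, 0, 0, -5],
])

```text
time: 30.6
position: [0.4774, -0.0071, 0.2339]
tool_rot: [0.038, 3.139, -0.003]
ft_force: [0.9, 0.4, 0.5]
width: 0.0451
gripper_force: 0.0
```

Call:
drive_tool([
  [4.5, 0.5, -6, 0.5, 0, 0, 0],
  [4.5, 1, -12, 1, 0, 0, -1],
  [4.5, 1.5, -18, 2, 0, 0, -1],
  [4.5, 2, -22, 3, 0, 0, -1],
  [4.5, 2.5, -24, 3.6, 0, 0, -1.5],
])

```text
time: 31.22
position: [0.446, -0.2473, 0.1974]
tool_rot: [0.005, 3.141, -0.004]
ft_force: [-0.0, 0.5, 0.4]
width: 0.0452
gripper_force: 0.0
```

```bash
python3 - <<'E'
from m import *
s=robot.read_state();print(s['position'],s['joints'])
go([.43,-.241,.17],Rdn(.03))
E
```

```text
[ 0.446  -0.2473  0.1974] [ 0.9328  0.7636 -0.8818  1.9505  0.8134  0.8286  1.1606]
go [1.61 0.63 2.73] [-0.1  0.  -1.9] | 3.2 1.9
```

Call:
drive_tool([
  [4.5, 1.5, 0.6, 1, 0, 0, -2],
  [4.5, 2.7, 0.6, 2, 0, 0, -2],
  [4.5, 2.7, 0.6, 2, 0, 0, -2],
  [4.5, 2.7, 0.6, 2, 0, 0, -2],
])

```text
time: 31.72
position: [0.4212, -0.2385, 0.1785]
tool_rot: [-0.056, 3.138, -0.003]
ft_force: [0.4, 0.7, 0.2]
width: 0.0446
gripper_force: 0.0
```

```bash
python3 - <<'E'
from m import *
s=robot.read_state();print(s['position'],s['joints'])
W=shot('wrist','w8.png'); g=W['frame'].astype(int); m=(g.min(2)>110)&(g.max(2)-g.min(2)<35)
print(proj(W,[.419,-.2405,.011]))
for v in range(20,250,15):
    e=np.diff(np.r_[0,m[v].astype(int),0]); a=np.nonzero(e==1)[0]; b=np.nonzero(e==-1)[0]
    o=[(int(x),int(z),onz(W,(x+z-1)/2,v,.0115)[:2].round(4).tolist()) for x,z in zip(a,b) if z-x>8 and 150<x<400]
    if o: print(v,o)
E
```

```text
[ 0.4212 -0.2385  0.1785] [ 0.9342  0.7649 -0.8606  2.0427  0.8806  0.7502  1.12  ]
[272.5329 202.5177]
140 [(282, 291, [0.3574, -0.2297])]
230 [(269, 284, [0.4478, -0.236])]
245 [(262, 290, [0.4643, -0.2359])]
```

View pics/w8.png

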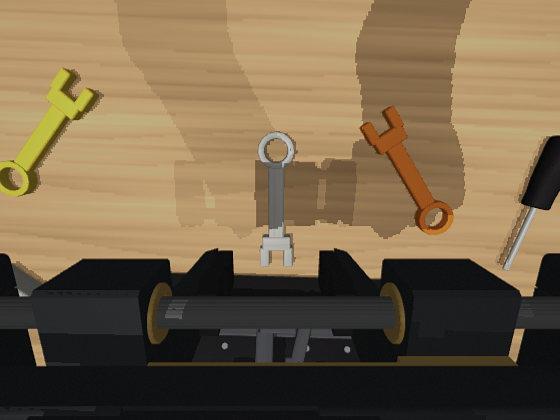

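Bench spanner d: ring (277,150), jaw tips (277,265), shank straight up the picture at column ~276; yellow and orange look-alikes lie left and right.

```bash
python3 - <<'E'
from m import *
W=shot('wrist')
r=onz(W,277,150,.0115);j=onz(W,276.5,265,.0115); d=(j-r)/np.linalg.norm(j-r); print(r,j,np.linalg.norm(r-j),np.arctan2(d[1],d[0]))
mid=(r+d*.052); print(mid)
go([mid[0],mid[1],.02],Rdn(np.arctan2(d[1],d[0])))
E
```

```text
[ 0.3672 -0.2379  0.0115] [ 0.4872 -0.234   0.0115] 0.12000322982668002 0.032509405089891044
[ 0.4192 -0.2362  0.0115]
go [ 0.26  0.26 15.84] [-0.1  0.2  0.2] | 15.8 0.3
```

Call:
drive_tool([
  [4.5, 0.2, 0.2, 4, 0, 0, 0],
  [4.5, 0.2, 0.2, 9, 0, 0, 0],
  [4.5, 0.2, 0.2, 13, 0, 0, 0],
  [4.5, 0.2, 0.2, 15.4, 0, 0, 0],
  [4.5, 0.2, 0.2, 15.8, 0, 0, 0],
], squeeze=40)

```text
time: 32.45
position: [0.4187, -0.2364, 0.0189]
tool_rot: [-0.057, 3.14, -0.001]
ft_force: [-0.1, 1.0, -0.4]
width: 0.0448
gripper_force: 0.0
```

Call:
drive_tool([
  [1, 0, 0, 0, 0, 0, 0],
  [1, 0, 0, 0, 0, 0, 0],
  [1, 0, 0, 0, 0, 0, 0],
  [1, 0, 0, 0, 0, 0, 0],
  [1, 0, 0, 0, 0, 0, 0],
])

```text
time: 33.08
position: [0.419, -0.2374, 0.0207]
tool_rot: [-0.056, 3.138, -0.005]
ft_force: [-0.3, -0.8, 7.3]
width: 0.0151
gripper_force: 40.0
```

Call:
drive_tool([
  [1, 0, 0, -2, 0, 0, 0],
  [1, 0, 0, -6, 0, 0, 0],
  [1, 0, 0, -11, 0, 0, 0],
  [1, 0, 0, -17, 0, 0, 0],
  [1, 0, 0, -22, 0, 0, 0],
])

```text
time: 33.7
position: [0.4177, -0.2362, 0.242]
tool_rot: [-0.057, 3.139, -0.002]
ft_force: [1.1, -0.5, -1.7]
width: 0.0155
gripper_force: 40.0
```

```bash
python3 - <<'E'
from m import *
s=robot.read_state();print(s['position'],s['width'],s['gripper_force'],s['joints'])
go(drw(.087,.06,.2),Rdn(DY)); go([.53,-.05,.25],Rdn(DY))
E
```

```text
[ 0.4177 -0.2362  0.242 ] 0.015502384601605319 39.99833106994629 [ 0.9791  0.6592 -0.9158  1.9885  0.7073  0.8463  1.272 ]
go [-20.82  55.03   1.96] [-0.1  0.1  8.6] | 58.9 8.6
go [-11.9   18.2   -0.81] [-0.1  0.1  8.6] | 21.8 8.6
```

Call:
drive_tool([
  [1, -2, 5.5, -1, 0, 0, 1],
  [1, -4, 11, -1.5, 0, 0, 3],
  [1, -7, 16.5, -1.5, 0, 0, 5],
  [1, -10, 22, -1, 0, 0, 7],
  [1, -12, 27, -1, 0, 0, 8.6],
])

```text
time: 34.33
position: [0.5287, 0.0396, 0.2493]
tool_rot: [0.18, 3.135, -0.002]
ft_force: [0.8, -0.0, -2.5]
width: 0.0153
gripper_force: 40.0
```

```bash
python3 - <<'E'
from m import *
s=robot.read_state();print(s['position'],s['width'],s['gripper_force'])
go(drw(.087,.06,.2),Rdn(DY))
E
```

```text
[0.5287 0.0396 0.2493] 0.015269419541816355 39.99663233757019
go [-4.44 28.87  2.7 ] [-0.1  0.1 -0. ] | 29.3 0.1
```

Call:
drive_tool([
  [1, -1, 6, 0, 0, 0, 0],
  [1, -2, 12, 0, 0, 0, 0],
  [1, -3, 18, 0, 0, 0, 0],
  [1, -4.2, 24, 1, 0, 0, 0],
  [1, -4.4, 28.6, 2.7, 0, 0, 0],
])

```text
time: 34.95
position: [0.605, 0.3195, 0.2222]
tool_rot: [0.178, 3.134, -0.0]
ft_force: [0.6, -0.8, -1.3]
width: 0.0153
gripper_force: 40.0
```

Call:
drive_tool([
  [1, 0, 0, 3, 0, 0, 0],
  [1, 0, 0, 7, 0, 0, 0],
  [1, 0, 0, 11, 0, 0, 0],
  [1, 0, 0, 14, 0, 0, 0],
  [1, 0, 0, 14, 0, 0, 0],
])

```text
time: 35.58
position: [0.6031, 0.3148, 0.0795]
tool_rot: [-0.178, -3.133, 0.009]
ft_force: [-0.9, 0.5, -0.4]
width: 0.0157
gripper_force: 40.0
```

```bash
python3 - <<'E'
from m import *
s=robot.read_state();print(s['position'],s['width'],s['ft_force'])
go(drw(.087,.06,.020),Rdn(DY))
E
```

```text
[0.6031 0.3148 0.0795] 0.015727336273616527 [-0.8725  0.5461 -0.3732]
go [-0.22  0.7   3.75] [-0.3 -0.2  0.1] | 3.8 0.4
```

Call:
drive_tool([
  [1, -0.2, 0.5, 1.5, 0, 0, 0],
  [1, -0.2, 0.7, 3, 0, 0, 0],
  [1, -0.2, 0.7, 3.6, 0, 0, 0],
  [1, -0.2, 0.7, 3.6, 0, 0, 0],
])

```text
time: 36.08
position: [0.6077, 0.3229, 0.046]
tool_rot: [0.18, 3.135, -0.003]
ft_force: [-0.4, -0.0, -1.9]
width: 0.0155
gripper_force: 40.0
```

Call:
drive_tool([
  [2.8, 0, 0, 0, 0, 0, 0],
  [2.8, 0, 0, 0, 0, 0, 0],
  [2.8, 0, 0, -2, 0, 0, 0],
  [5, 0, 0, -7, 0, 0, 0],
  [5, 0, 0, -13, 0, 0, 0],
])

```text
time: 36.7
position: [0.6073, 0.3232, 0.1787]
tool_rot: [0.179, 3.135, -0.002]
ft_force: [0.5, 0.5, -0.4]
width: 0.0459
gripper_force: 0.0
```

Call:
drive_tool([
  [5, 0, 0, -3, 0, 0, 0],
  [5, 0, 0, -6, 0, 0, 0],
  [5, 0, 0, -7, 0, 0, 0],
])

```text
time: 37.08
position: [0.6081, 0.3245, 0.2502]
tool_rot: [0.179, 3.131, 0.003]
ft_force: [-0.1, 0.8, -0.6]
width: 0.0502
gripper_force: 0.0
```

```bash
python3 - <<'E'
from m import *
s=robot.read_state();print(s['position'],s['width'],s['ft_force'])
W=shot('wrist'); A=shot('side')
a=cv2.resize(A['frame'][100:340,150:420,::-1],None,fx=1.45,fy=1.75)
cv2.imwrite('pics/w9.png',np.hstack([a[:420],W['frame'][:,120:500,::-1]]))
go([.56,.07,.29],Rst()); go([.58,.021,.25],Rst())
E
```

```text
[0.6081 0.3245 0.2502] 0.05018295437521083 [-0.0991  0.7969 -0.5964]
go [  1.84 -25.77  -4.2 ] [ -1.9 -34.7  -6.1] | 26.2 35.3
go [ -0.69 -30.41  -0.19] [ -1.9 -34.7  -6.1] | 30.4 35.3
```

View pics/w9.png

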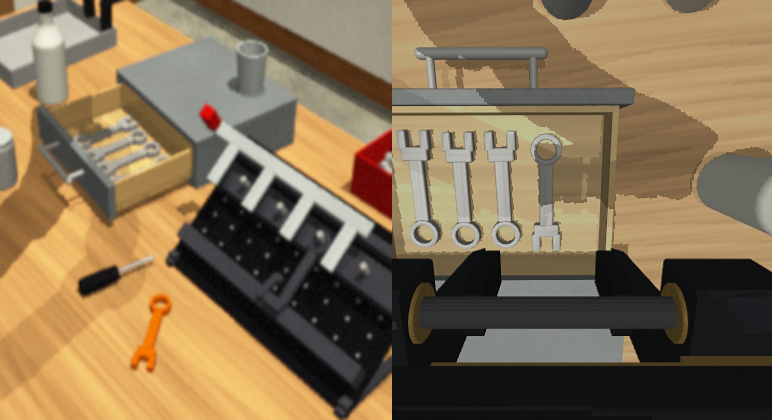

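All four spanners lie side by side in the drawer at (425,190), (462,190), (503,190) and (546,190). The hook spanner is on its peg. Now the comb.

Call:
drive_tool([
  [8.5, 0.5, -5, -2, 0, -7, -1],
  [8.5, 1, -10, -4, -1, -14, -2],
  [8.5, 1.5, -15, -4.5, -1, -21, -4],
  [8.5, 1.8, -20, -4.5, -1.5, -28, -5],
  [8.5, 1.8, -25.8, -4.2, -1.9, -34.7, -6],
])

```text
time: 37.8
position: [0.5703, 0.097, 0.2912]
tool_rot: [0.035, 2.589, -0.032]
ft_force: [1.5, -0.5, -0.6]
width: 0.0852
gripper_force: 0.0
```

Call:
drive_tool([
  [8.5, 0, 0, 0, 0, -3, 0],
  [8.5, 0, 0, 0, 0, -5, 0],
])

```text
time: 38.05
position: [0.5717, 0.0994, 0.291]
tool_rot: [0.033, 2.501, -0.03]
ft_force: [0.2, 0.3, -0.8]
width: 0.085
gripper_force: 0.0
```

```bash
python3 - <<'E'
from m import *
s=robot.read_state();print(s['position'],s['joints'])
go([.59,.022,.238],Rst())
E
```

```text
[0.5717 0.0994 0.291 ] [-0.0409  0.4965 -0.5123  2.2199  1.8205  0.5307 -0.5767]
go [ 1.57 -7.61  5.57] [-1.5  1.7 -0.8] | 9.6 2.4
```

Call:
drive_tool([
  [8.5, 0.5, -2, 0, -0.5, 0.5, -0.3],
  [8.5, 1, -4.5, 1, -1, 1, -0.5],
  [8.5, 1.6, -7.6, 3, -1.5, 1.7, -0.8],
  [8.5, 1.6, -7.6, 5, -1.5, 1.7, -0.8],
  [8.5, 1.6, -7.6, 5.6, -1.5, 1.7, -0.8],
])

```text
time: 38.67
position: [0.5906, 0.0223, 0.2368]
tool_rot: [0.007, 2.533, -0.001]
ft_force: [0.6, 0.2, 0.5]
width: 0.0849
gripper_force: 0.0
```

Call:
drive_tool([
  [8.5, 0, 0, 0, 0, 0, 0],
  [8.5, 0, 0, 0, 0, 0, 0],
])

```text
time: 38.92
position: [0.5909, 0.0237, 0.2391]
tool_rot: [0.004, 2.53, -0.0]
ft_force: [-0.5, 0.5, -0.0]
width: 0.0853
gripper_force: 0.0
```

```bash
python3 - <<'E'
from m import *
s=robot.read_state();print(s['position'],s['joints'])
go([.6245,.0234,.1885],Rst())
W=shot('wrist'); f=W['frame'].astype(int); m=(f[...,0]>150)&(f[...,1]<90)&(f[...,2]<90)
k,l,st,c=cv2.connectedComponentsWithStats(m.astype(np.uint8)); print([(st[i],c[i].round()) for i in range(1,k) if st[i,4]>150], proj(W,[.615,.0234,.195]))
E
```

```text
[0.5909 0.0237 0.2391] [ 0.1925  0.6156 -0.561   2.2385  2.1352  0.4991 -0.671 ]
go [ 0.15 -0.03  6.07] [0.1 0.1 0. ] | 6.1 0.1
[(array([ 256,  227,   37,   30, 1078], dtype=int32), array([274., 242.]))] [272.8299 238.184 ]
```

Red knob at wrist (274,242), as predicted.

Call:
drive_tool([
  [8.5, 0.1, 0, 2, 0, 0, 0],
  [8.5, 0.1, 0, 4, 0, 0, 0],
  [8.5, 0.1, 0, 6, 0, 0, 0],
  [2, 0.1, 0, 6, 0, 0, 0],
  [2, 0.1, 0, 6, 0, 0, 0],
], squeeze=20)

```text
time: 39.6
position: [0.6245, 0.0232, 0.1898]
tool_rot: [0.005, 2.529, -0.001]
ft_force: [-0.1, -0.2, -0.2]
width: 0.0667
gripper_force: 0.0
```

Call:
drive_tool([
  [2, 0, 0, 0, 0, 0, 0],
  [2, 0, 0, 0, 0, 0, 0],
  [2, 0, 0, 0, 0, 0, 0],
  [2, 0, 0, 0, 0, 0, 0],
  [2, 0, 0, 0, 0, 0, 0],
])

```text
time: 40.22
position: [0.6249, 0.0229, 0.1891]
tool_rot: [0.005, 2.53, -0.001]
ft_force: [-0.8, -0.4, 1.1]
width: 0.0241
gripper_force: 20.0
```

Call:
drive_tool([
  [2, 0, -0.6, 0, 0, 0, 0],
  [2, 0, -1.4, 0, 0, 0, 0],
  [2, 0, -2.2, 0, 0, 0, 0],
  [2, 0, -3, 0, 0, 0, 0],
  [2, 0, -3.6, 0, 0, 0, 0],
])

```text
time: 40.85
position: [0.6249, -0.0129, 0.1892]
tool_rot: [0.004, 2.53, 0.001]
ft_force: [2.7, 5.1, -2.3]
width: 0.0236
gripper_force: 20.0
```

Call:
drive_tool([
  [2, 0, -0.4, 0, 0, 0, 0],
  [2, 0, -0.7, 0, 0, 0, 0],
  [2, 0, -0.9, 0, 0, 0, 0],
  [2, 0, -0.9, 0, 0, 0, 0],
])

```text
time: 41.35
position: [0.625, -0.0191, 0.1892]
tool_rot: [0.0, 2.53, 0.006]
ft_force: [4.2, 9.6, -3.4]
width: 0.0238
gripper_force: 20.0
```

Call:
drive_tool([
  [2, 0, -0.3, 0, 0, 0, 0],
  [2, 0, -0.6, 0, 0, 0, 0],
  [2, 0, -0.6, 0, 0, 0, 0],
])

```text
time: 41.72
position: [0.625, -0.0194, 0.1892]
tool_rot: [-0.009, 2.531, 0.018]
ft_force: [7.2, 17.1, -8.8]
width: 0.0237
gripper_force: 20.2
```

Call:
drive_tool([
  [2, 0, 0.7, 0, 0, 0, 0],
  [6, 0, 0.7, 0, 0, 0, 0],
  [6, 0, 0.7, 0, 0, 0, 0],
  [6, 0, 0.7, 0, 0, 0, 0],
  [6, 0, 0.7, 0, 0, 0, 0],
])

```text
time: 42.35
position: [0.6245, -0.0222, 0.189]
tool_rot: [0.007, 2.53, -0.003]
ft_force: [-0.5, 0.4, 0.4]
width: 0.0594
gripper_force: 0.0
```

Call:
drive_tool([
  [6, 0, 0, -2, 0, 0, 0],
  [6, 0, 0, -5, 0, 0, 0],
  [6, 0, 0, -8, 0, 0, 0],
  [6, 0, 0, -12, 0, 0, 0],
])

```text
time: 42.85
position: [0.5551, -0.0212, 0.2876]
tool_rot: [0.007, 2.531, -0.001]
ft_force: [-0.3, -0.4, 0.1]
width: 0.0599
gripper_force: 0.0
```

```bash
python3 - <<'E'
from m import *
s=robot.read_state();print(s['position'],s['joints'])
go([.40,.277,.25],Rdn(DY))
W=shot('wrist'); f=W['frame'].astype(int); m=(f[...,0]>150)&(f[...,1]<90)&(f[...,2]<90)
k,l,st,c=cv2.connectedComponentsWithStats(m.astype(np.uint8)); print([(st[i],c[i].round()) for i in range(1,k) if st[i,4]>150], proj(W,[.615,-.0186,.195]))
E
```

```text
[ 0.5551 -0.0212  0.2876] [ 0.2818  0.4673 -0.5082  2.28    2.1233  0.3372 -0.6011]
go [14.99 29.74 -5.88] [ 2.  35.   6.1] | 33.8 35.5
[(array([265, 207,  28,  24, 640], dtype=int32), array([278., 219.]))] [277.3002 216.1095]
```

Call:
drive_tool([
  [0, 2, 5, -2, 0, 7, 1],
  [0, 5, 11, -4, 0.5, 14, 2],
  [0, 8, 17, -5, 1, 21, 3.5],
  [0, 11, 23, -6, 1.5, 28, 5],
  [0, 14, 29, -6, 2, 35, 6],
])

```text
time: 43.52
position: [0.5059, 0.0707, 0.2769]
tool_rot: [0.134, 2.894, -0.064]
ft_force: [0.7, -1.0, -0.5]
width: 0.0123
gripper_force: 0.0
```

```bash
python3 - <<'E'
from m import *
A=shot('side'); 
for p in((150,205),(129,187)): print('can base front',onz(A,*p,0))
s=robot.read_state();print(s['position'],s['joints'])
h=np.array([.4568,.2782,0]); ex=R.from_euler('z',DY).apply([1,0,0])
for d,z in((-.055,.16),(-.055,.058),(-.02,.058),(.165,.058)): print(h+ex*d); go(h+ex*d+[0,0,z],Rdn(DY))
E
```

```text
can base front [0.3834 0.3635 0.    ]
can base front [0.3844 0.4889 0.    ]
[0.5059 0.0797 0.2774] [ 0.0513  0.4758 -0.5412  2.0621  0.7281  0.5769  0.4646]
[0.4022 0.2845 0.    ]
go [14.55 19.68  8.11] [-1.  13.8  1.5] | 25.8 13.9
[0.4022 0.2845 0.    ]
go [16.98 19.89 18.01] [-1.  13.8  1.5] | 31.8 13.9
[0.4369 0.2805 0.    ]
go [13.58 19.81 18.85] [-1.  13.8  1.5] | 30.5 13.9
[0.6207 0.2593 0.    ]
go [-4.38 19.38 23.26] [-1.  13.8  1.5] | 30.6 13.9
```

Call:
drive_tool([
  [0, 3, 4, 0, 0, 4, 0],
  [0, 6, 9, 1, 0, 8, 0.5],
  [0, 9, 14, 3, -0.5, 12, 1],
  [0, 12, 18, 5, -1, 13.8, 1.5],
  [0, 14.6, 19.7, 8.1, -1, 13.8, 1.5],
])

```text
time: 44.2
position: [0.4046, 0.2782, 0.1555]
tool_rot: [0.182, 3.125, -0.011]
ft_force: [0.5, -0.6, -0.4]
width: 0.0009
gripper_force: 0.0
```

Call:
drive_tool([
  [0, 0, 0, 0, 0, 0, 0],
  [0, 0, 0, 0, 0, 0, 0],
])

```text
time: 44.45
position: [0.4055, 0.2744, 0.157]
tool_rot: [0.185, 3.125, -0.017]
ft_force: [1.2, 0.1, -0.2]
width: 0.0006
gripper_force: 0.0
```

```bash
python3 - <<'E'
from m import *
s=robot.read_state();print(s['position'],s['joints'])
h=np.array([.4568,.2782,0]); ex=R.from_euler('z',DY).apply([1,0,0])
for d,z in((-.055,.058),(-.02,.058),(.165,.058)): go(h+ex*d+[0,0,z],Rdn(DY))
E
```

```text
[0.4055 0.2744 0.157 ] [-0.3911  0.7181 -0.4992  2.0517  0.6909  0.5442  0.0558]
go [0.57 1.07 9.88] [-0.6  0.7 -0.2] | 10.0 0.9
go [-2.93  1.08  9.92] [-0.6  0.7 -0.2] | 10.4 0.9
go [-21.43   1.15  10.14] [-0.6  0.7 -0.2] | 23.7 0.9
```

Call:
drive_tool([
  [0, 0.6, 0.8, 3, -0.6, 0.7, 0],
  [0, 0.6, 0.8, 6, -0.6, 0.7, 0],
  [0, 0.6, 0.8, 9, -0.6, 0.7, 0],
  [0, 0.6, 0.8, 9.9, -0.6, 0.7, 0],
  [0, 0.6, 0.8, 9.9, -0.6, 0.7, 0],
])

```text
time: 45.08
position: [0.4014, 0.2826, 0.058]
tool_rot: [-0.186, -3.136, -0.002]
ft_force: [-0.7, 0.3, 0.0]
width: 0.001
gripper_force: 0.0
```

Call:
drive_tool([
  [0, -2, 0, 0, 0, 0, 0],
  [0, -3, 0, 0, 0, 0, 0],
  [0, -4, 0, 0, 0, 0, 0],
  [0, -5, 0, 0, 0, 0, 0],
  [0, -6.5, 0, 0, 0, 0, 0],
])

```text
time: 45.7
position: [0.4645, 0.2756, 0.0574]
tool_rot: [-0.182, -3.134, -0.001]
ft_force: [-1.6, -0.2, 0.4]
width: 0.0008
gripper_force: 0.7
```

Call:
drive_tool([
  [0, -2, 0, 0, 0, 0, 0],
  [0, -4, 0, 0, 0, 0, 0],
  [0, -6, 0, 0, 0, 0, 0],
  [0, -8, 0, 0, 0, 0, 0],
  [0, -10, 0, 0, 0, 0, 0],
])

```text
time: 46.32
position: [0.5644, 0.2643, 0.0572]
tool_rot: [-0.183, -3.134, -0.003]
ft_force: [-1.5, 1.6, -0.2]
width: 0.0002
gripper_force: 0.8
```

```bash
python3 - <<'E'
from m import *
s=robot.read_state();print(s['position'],s['joints'],s['ft_force'])
h=np.array([.4568,.2782,0]); ex=R.from_euler('z',DY).apply([1,0,0])
for d,z in((.165,.058),): go(h+ex*d+[0,0,z],Rdn(DY))
E
```

```text
[0.5644 0.2643 0.0572] [-0.231   1.0044 -0.5177  1.6814  0.7401  0.6622  0.3021] [-1.5431  1.557  -0.1629]
go [-5.65  0.16 -0.1 ] [ 0.1 -0.2 -0.1] | 5.7 0.2
```

Drawer is moving with about 1.5 N; ease it home.

Call:
drive_tool([
  [0, -1, 0, 0, 0, 0, 0],
  [0, -2, 0, 0, 0, 0, 0],
  [0, -3, 0, 0, 0, 0, 0],
  [0, -4, 0, 0, 0, 0, 0],
  [0, -4.8, 0, 0, 0, 0, 0],
])

```text
time: 46.95
position: [0.6126, 0.2578, 0.0568]
tool_rot: [-0.184, -3.135, -0.001]
ft_force: [-1.7, -1.1, 0.0]
width: 0.0007
gripper_force: 0.6
```

Call:
drive_tool([
  [0, -0.4, 0, 0, 0, 0, 0],
  [0, -0.8, 0, 0, 0, 0, 0],
  [0, -1.2, 0, 0, 0, 0, 0],
  [0, -1.2, 0, 0, 0, 0, 0],
])

```text
time: 47.45
position: [0.6169, 0.2574, 0.0568]
tool_rot: [-0.178, -3.123, 0.004]
ft_force: [-16.0, -1.6, 11.1]
width: 0.0004
gripper_force: 7.7
```

Call:
drive_tool([
  [0, 1, 0, 0, 0, 0, 0],
  [0, 3, 0, 0, 0, 0, 0],
  [0, 5, 0, -3, 0, 0, 0],
  [0, 6, 0, -8, 0, 0, 0],
  [0, 7, 0, -14, 0, 0, 0],
])

```text
time: 48.08
position: [0.5544, 0.2646, 0.198]
tool_rot: [-0.183, -3.135, -0.001]
ft_force: [0.9, 0.1, 0.9]
width: 0.0005
gripper_force: 0.0
```

Call:
drive_tool([
  [3, 3, 3, -4, 0, 0, 0],
  [3, 6, 6, -8, 0, 0, 0],
  [3, 8, 9, -10, 0, 0, 0],
  [3, 8, 9, -10, 0, 0, 0],
])

```text
time: 48.58
position: [0.4843, 0.3679, 0.3]
tool_rot: [0.175, 3.135, 0.011]
ft_force: [0.3, -0.3, 0.0]
width: 0.0301
gripper_force: 0.0
```

```bash
python3 - <<'E'
from m import *
print(robot.read_state()['position'])
A=shot('side'); B=shot('scene')
a=cv2.resize(A['frame'][110:340,150:420,::-1],(470,400)); b=cv2.resize(B['frame'][180:340,290:460,::-1],(330,400))
cv2.imwrite('pics/z.png',np.hstack([a,b]))
E
```

```text
[0.4843 0.3679 0.3   ]
```

View pics/z.png

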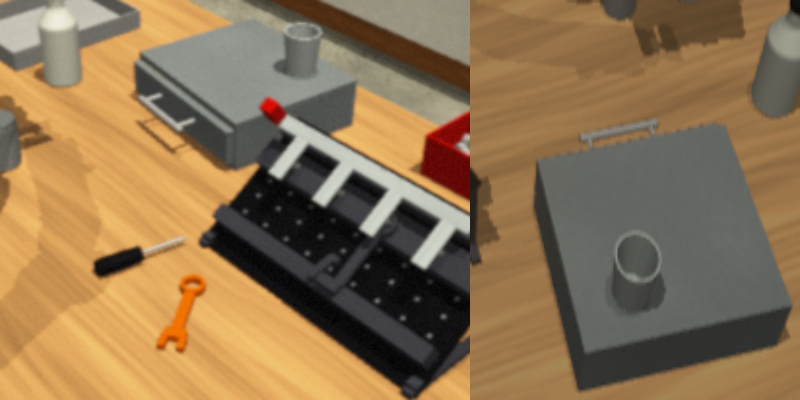

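The drawer is flush shut (handle at (165,112)), and the comb is home with its tooth over the hook spanner at (380,225). The other items have not moved. Hand in.

```bash
python3 -c "
from bench import robot
print(robot.close_job())"
```

```text
the job is handed in; nothing more can be done
None
```

The job is handed in at about 49 s on the robot's clock: all four combination spanners are in the drawer, the comb is fully home over the hook spanner and the drawer is shut. The last pictures confirmed the comb and drawer; the judging result was not shown to me.

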